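# Rack the rinsed modelling tools over the drip tray

## Task

First push the short and the long porcelain drip tray, each on its own side, flush against the front edge of the drying rack and tight against each other, their outer ends level with the rack's ends. Then press every modelling tool on the board down past the sprung jaw of a slot until it is fully home in both forks, square grip midway between the forks and steel ball over the trays. Leave the trays closed up and do not disturb the cup or the blue stand.

Things in the scene. Friction and masses are not known exactly. Their poses are not given: they have to be found in the camera images.
- rack: Drying rack fixed to the desk: pale wooden base 120 (x) x 330 (y) x 16 mm high with five slots in a row along y. Origin: centre of its underside, z up. +x points out of its front edge (the upright 330 mm long face at x = +60 mm), away from the robot. A slot is two fork clips, 14 mm long, at x = +45 and -45 mm; between them fingers have room down to the hinge rod (top 27 mm above the desk).
- short_center (a point): The short one of two loose white porcelain drip trays: open tray 80 (x) x 134 (y) x 30 mm high, about 0.35 kg, walls 10 mm thick, inner floor 6 mm up. This point is its centre, 15 mm above its underside. Its -x long side faces the rack. It starts 30 to 60 mm off the rack's front edge on the rack's +y side, a little turned, apart from the long tray; it belongs on that side.
- short_out (a point): Outer corner of the short tray's rack-side face (tray x = -40, y = +67 mm, 15 mm up). With the trays in place it lies at rack x = 60, y = +165 mm, at the rack's end.
- short_in (a point): Inner corner of the same face, beside the long tray (tray x = -40, y = -67 mm, 15 mm up). In place: rack x = 60, y = +31 mm.
- long_center (a point): The long one of two loose white porcelain drip trays: open tray 80 (x) x 196 (y) x 30 mm high, about 0.45 kg, walls 10 mm thick, inner floor 6 mm up. This point is its centre, 15 mm above its underside. Its -x long side faces the rack. It starts 30 to 60 mm off the rack's front edge on the rack's -y side, a little turned, apart from the short tray; it belongs on that side.
- long_out (a point): Outer corner of the long tray's rack-side face (tray x = -40, y = -98 mm, 15 mm up). With the trays in place it lies at rack x = 60, y = -165 mm, at the rack's end.
- long_in (a point): Inner corner of the same face, beside the short tray (tray x = -40, y = +98 mm, 15 mm up). In place: rack x = 60, y = +31 mm.
- slot0 (a point): Slot 0 (rack y = -124 mm): where a tool's grip centre lies when home, midway between its forks, 55 mm up; axes as the rack's. Forks: floor 49 mm up, fixed prong at -y, sprung jaw with an inward nose at +y, funnel tops 76 mm up; 14 mm wide under the nose, 7.5 mm mouth. The jaw rests shut; a rod pushed down with some 10 to 20 N swings it 0.15 rad aside and it snaps back over the rod.
- slot1 (a point): Slot 1 (rack y = -62 mm): where a tool's grip centre lies when home, midway between its forks, 55 mm up; axes as the rack's. Forks: floor 49 mm up, fixed prong at -y, sprung jaw with an inward nose at +y, funnel tops 76 mm up; 14 mm wide under the nose, 7.5 mm mouth. The jaw rests shut; a rod pushed down with some 10 to 20 N swings it 0.15 rad aside and it snaps back over the rod.
- slot2 (a point): Slot 2 (rack y = 0 mm): where a tool's grip centre lies when home, midway between its forks, 55 mm up; axes as the rack's. Forks: floor 49 mm up, fixed prong at -y, sprung jaw with an inward nose at +y, funnel tops 76 mm up; 14 mm wide under the nose, 7.5 mm mouth. The jaw rests shut; a rod pushed down with some 10 to 20 N swings it 0.15 rad aside and it snaps back over the rod.
- slot3 (a point): Slot 3 (rack y = 62 mm): where a tool's grip centre lies when home, midway between its forks, 55 mm up; axes as the rack's. Forks: floor 49 mm up, fixed prong at -y, sprung jaw with an inward nose at +y, funnel tops 76 mm up; 14 mm wide under the nose, 7.5 mm mouth. The jaw rests shut; a rod pushed down with some 10 to 20 N swings it 0.15 rad aside and it snaps back over the rod.
- slot4 (a point): Slot 4 (rack y = 124 mm): where a tool's grip centre lies when home, midway between its forks, 55 mm up; axes as the rack's. Forks: floor 49 mm up, fixed prong at -y, sprung jaw with an inward nose at +y, funnel tops 76 mm up; 14 mm wide under the nose, 7.5 mm mouth. The jaw rests shut; a rod pushed down with some 10 to 20 N swings it 0.15 rad aside and it snaps back over the rod.
- tool0_mid (a point): Modelling tool 0 (all alike; None when absent), lying on an 8 mm thick plywood board at the start, 50 g, 180 mm long: round wooden handle 12 mm across, with a square grip 14 x 14 mm and 40 mm long in the middle, a brass ferrule, a thin steel stem and a steel ball at the tip. This point is the centre of the square grip, on the axis; x points to the ball, plain end at x = -85, handle ends at +62 mm.
- tool0_tip (a point): Centre of tool 0's steel ball (10 mm across), at x = +90 mm from the grip's centre.
- tool1_mid (a point): Modelling tool 1 (all alike; None when absent), lying on an 8 mm thick plywood board at the start, 50 g, 180 mm long: round wooden handle 12 mm across, with a square grip 14 x 14 mm and 40 mm long in the middle, a brass ferrule, a thin steel stem and a steel ball at the tip. This point is the centre of the square grip, on the axis; x points to the ball, plain end at x = -85, handle ends at +62 mm.
- tool1_tip (a point): Centre of tool 1's steel ball (10 mm across), at x = +90 mm from the grip's centre.
- tool2_mid (a point): Modelling tool 2 (all alike; None when absent), lying on an 8 mm thick plywood board at the start, 50 g, 180 mm long: round wooden handle 12 mm across, with a square grip 14 x 14 mm and 40 mm long in the middle, a brass ferrule, a thin steel stem and a steel ball at the tip. This point is the centre of the square grip, on the axis; x points to the ball, plain end at x = -85, handle ends at +62 mm.
- tool2_tip (a point): Centre of tool 2's steel ball (10 mm across), at x = +90 mm from the grip's centre.
- tool3_mid (a point): Modelling tool 3 (all alike; None when absent), lying on an 8 mm thick plywood board at the start, 50 g, 180 mm long: round wooden handle 12 mm across, with a square grip 14 x 14 mm and 40 mm long in the middle, a brass ferrule, a thin steel stem and a steel ball at the tip. This point is the centre of the square grip, on the axis; x points to the ball, plain end at x = -85, handle ends at +62 mm.
- tool3_tip (a point): Centre of tool 3's steel ball (10 mm across), at x = +90 mm from the grip's centre.
- tool4_mid (a point): Modelling tool 4 (all alike; None when absent), lying on an 8 mm thick plywood board at the start, 50 g, 180 mm long: round wooden handle 12 mm across, with a square grip 14 x 14 mm and 40 mm long in the middle, a brass ferrule, a thin steel stem and a steel ball at the tip. This point is the centre of the square grip, on the axis; x points to the ball, plain end at x = -85, handle ends at +62 mm.
- tool4_tip (a point): Centre of tool 4's steel ball (10 mm across), at x = +90 mm from the grip's centre.
- cup: White porcelain water cup, 72 mm across, 85 mm high; bystander. Origin: centre of its underside.
- stand: Small blue porcelain stand, 84 mm across, 34 mm high; bystander. Origin: centre of its underside.
Mind the look-alikes: they are no part of the job. What is shaped like the part that bears short_center but green, orange or turquoise is not meant.

How it is judged:
By the outcome, as a careful person would: the job done as asked, in the order asked, and still so for the second after the job is handed in, with the robot touching nothing.
Of tool0, tool1, tool2, tool3, tool4 only 4 to 5 are there at a start; the rules pass over those that are not, and their reading is None.
At some moment in a run one of short, long may be knocked a few centimetres aside while the robot is not near it.
Once in a run the grip may slacken for a moment while it holds something.
It also fails if it takes over 210 s, if anything falls off the work surface, if the arm or the gripper's body presses on something with over 40 N, if the wrist force passes 120 N, or if a joint passes its speed limit or range.

## Robot

A 6-joint arm with a two-finger parallel gripper is mounted at the origin on the work surface. World frame = base frame: x ahead of the robot, y to its left, z up, the work surface at z = 0. Lengths are in m, angles in rad, forces in N, time in s.
With the tool pointing down it reaches from about 0.325 to 0.9 m from the base axis. Payload 6.1 kg.
Tool frame: the origin (TCP) lies midway between the tips of the shut fingers; the grasp point (between the pads) lies 19 mm behind it; z points along the fingers, y is the line along which they close (so a half turn about z gives the same grasp; the last joint's range is limited). The gripper opens to 85 mm and grips with 20 to 120 N. Pads are 22 mm wide; open, the fingers measure 114 mm over their backs; the gripper's body (76 mm by 85 mm) begins 54 mm behind the grasp point. The pads swing forward as they close: fully open they stand 13 mm farther back than shut.
Start: joints at [1.088, 0.22, 1.526, -0, 1.395, -0.126], TCP at [0.218, 0.586, 0.231] pointing down, gripper open.
Joint ranges: [-2.98, 2.98], [-0.91, 2.08], [0.09, 2.57], [-1.24, 4.39], [0.2, 2.65], [-2.68, 2.68]. Speed limits (rad/s): [2.57, 2.57, 3.01, 3.14, 3.14, 3.14].

## Interface

Orientations are given as a 3x3 rotation matrix whose columns are the frame's x, y, z axes.
In Python, from workcell import arm gives the robot as it stands.
- The arm moves only by the tool arm_command, never from a script. Its argument "targets" is a list of rows, each an object with "jaw": the opening, from 0 (shut) to 1 (fully open); "slide": the shift along the tool's x, y, z in cm, a list of three; "spin": the turn about the tool's z in rad. A call has 1 to 10 rows; each row is the pose to reach, as a shift and turn from the pose commanded when the call began, along the tool's axes at that moment; what a row does not reach only later rows make up. A row lasts 1/8 s, in which the tool goes at most 62.5 mm and 10.7 degrees, less where a joint would pass 70% of its speed; a pose out of reach is approached as far as the arm can. A call with a gripper value outside its range is refused whole. The fingers move at their own pace and stop on an object; "grip_force" is the grip in N (left out, the last holds). Time passes only in rows, so rows that repeat a pose let the fingers close. It gives the time, the measured TCP pose, the force, the opening and the grip force at its end, in the units of the state.
- arm.get_state(): the state, without advancing time (a new reading comes with each control period).
- arm.get_image(name): name is "side" or "top"; returns a dict with "frame" (384x512x3 uint8, red, green, blue), "K" (3x3 intrinsics, pixels), "T" (4x4, takes a point from camera to world coordinates). Camera axes: x right, y down, z forward; pixel columns grow to the right and rows downward; lengths in m; the calibration is good to about 2 mm. A picture is of the moment at which its call begins. There is no depth.
- arm.hand_in(): hands the job in; it is judged then, once.
The state is a dict: "clock": time; "joint_positions": joint angles; "qvel": joint speeds; "tau": joint torques, N m; "ee_pos": TCP position; "eef_rot": TCP orientation; "contact_force": force on the tool from outside, world axes, zero at the start; "torque": the same for the moment, N m; "grip_width": opening from 0.0 (shut) to 1.0 (fully open); "finger_force": force on a finger pad.
Only numpy, scipy, OpenCV 4.12 (cv2) and the standard library are available. Lean on these libraries where they do the work, as an engineer would, in place of code of your own. Each camera call takes 0.05 s, during which the arm holds its last target. There are 200 camera calls.

## Working session

There is one attempt and no reset: what is moved stays moved. The work goes in short steps, Python scripts to look and compute and a tool call to move; the robot and the scene stay as the last step left them, time stands still between calls to the robot, and variables do not carry over. Pictures are saved under pics/ and viewed, at most 14 in all, crops included, and the job is handed in when it is done.

Besides the shell and the picture viewer there is one more tool, called after "Request:" as name([rows], argument=value, ...), one row to a line, values as JSON. arm_command: Moves the arm, as the interface text tells. Its arguments: {"type":"object","properties":{"targets":{"type":"array"},"grip_force":{"type":"number"}},"required":["targets"]}

```bash
mkdir -p pics; ls; python3 - <<'E'
from workcell import arm
import cv2,numpy as np
for n in("top","side"):
    d=arm.get_image(n); cv2.imwrite(f"pics/{n}0.png",d["frame"][:,:,::-1]); np.savez(f"{n}0.npz",**d)
    print(n,d["K"].tolist(),np.round(d["T"],4).tolist())
s=arm.get_state(); print(s)
E
```

```text
pics
top [[367.8856947718512, 0.0, 257.00332940710575], [0.0, 367.8856947718512, 193.27546223769502], [0.0, 0.0, 1.0]] [[0.0262, -0.9945, 0.1013, 0.505], [-0.9997, -0.0263, 0.0008, 0.052], [0.0019, -0.1012, -0.9949, 1.1192], [0.0, 0.0, 0.0, 1.0]]
side [[371.13459975290374, 0.0, 253.3659134393255], [0.0, 371.13459975290374, 192.49081905880183], [0.0, 0.0, 1.0]] [[0.8549, -0.3537, 0.3795, 0.2023], [-0.5187, -0.5934, 0.6155, -0.6038], [0.0075, -0.7231, -0.6907, 0.78], [0.0, 0.0, 0.0, 1.0]]
{'clock': 0.1, 'joint_positions': array([ 1.08784573e+00,  2.21163652e-01,  1.52752683e+00, -1.07871443e-05,
        1.39468428e+00, -1.26120684e-01]), 'qvel': array([ 0.0006001 , -0.00209996, -0.00227367,  0.00041099,  0.00072531,
        0.00054924]), 'tau': array([ 5.37611450e-04, -4.98245895e+01, -3.90545762e+01, -2.13063831e-04,
        5.72104531e-03, -2.31127808e-05]), 'ee_pos': array([0.21807552, 0.58512851, 0.23028253]), 'eef_rot': array([[-9.37009435e-01,  3.49303092e-01, -8.18194832e-04],
       [ 3.49303984e-01,  9.37008122e-01, -1.58321698e-03],
       [ 2.13632616e-04, -1.76928797e-03, -9.99998412e-01]]), 'contact_force': array([-0.62806111,  0.48877036,  0.64951017]), 'torque': array([-1.34183928e-03, -1.03931477e-05,  2.46336723e-02]), 'finger_force': 0.0, 'grip_width': 0.99690997328252}
```

View pics/top0.png

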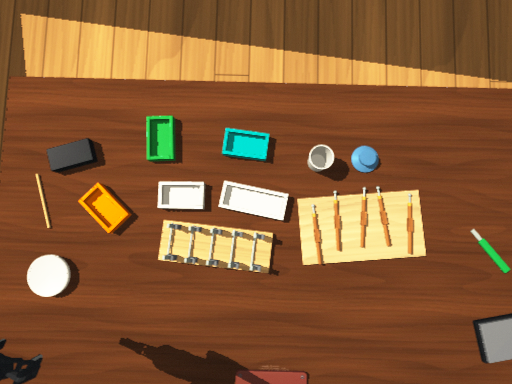

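View pics/side0.png

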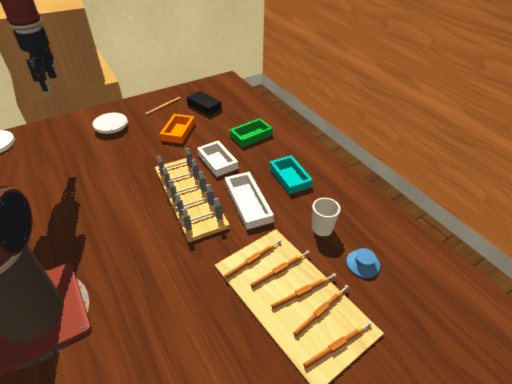

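The top view shows the rack (160-272, 222-271), the short white tray (181,195), the long white tray (254,201), the board with 5 tools (balls up at y≈190-206), the cup (320,158) and the stand (365,159).

```bash
cat > h.py <<'E'
import cv2,numpy as np
from workcell import arm
def shot(n="top",save=None):
    d=arm.get_image(n)
    if save: cv2.imwrite(f"pics/{save}.png",d["frame"][:,:,::-1])
    return d
def ray(d,uv,z):
    uv=np.atleast_2d(np.asarray(uv,float)); K,T=d["K"],d["T"]
    r=np.c_[(uv-K[:2,2])/K[0,0],np.ones(len(uv))]@T[:3,:3].T
    return (T[:3,3]+r*((z-T[2,3])/r[:,2])[:,None])[:,:2]
def proj(d,P):
    p=(np.atleast_2d(P)-d["T"][:3,3])@d["T"][:3,:3]
    return p[:,:2]/p[:,2:]*d["K"][0,0]+d["K"][:2,2]
def comps(m,amin):
    n,l,s,c=cv2.connectedComponentsWithStats(m.astype(np.uint8),connectivity=8)
    return [(l==i,s[i],c[i]) for i in range(1,n) if s[i,4]>=amin]
def hsv(d): return cv2.cvtColor(d["frame"],cv2.COLOR_RGB2HSV)
E
python3 - <<'E'
from h import *
d=dict(np.load("top0.npz")); f=d["frame"]; H=hsv(d)
cv2.imwrite("pics/a.png",cv2.resize(f[170:280,150:280,::-1],None,fx=5.4,fy=5.4,interpolation=cv2.INTER_CUBIC))
cv2.imwrite("pics/b.png",cv2.resize(f[180:270,295:430,::-1],None,fx=5.9,fy=5.9,interpolation=cv2.INTER_CUBIC))
for name,(u,v) in dict(tray=(254,190),trayfloor=(181,195),wood=(222,250),board=(305,230),tool=(410,232),ball=(409.5,197),desk=(200,300),fork=(194,230),rod=(190,245)).items():
    print(name,f[int(v),int(u)],H[int(v),int(u)])
for nm,m in dict(white=(H[...,1]<70)&(H[...,2]>110),pale=(H[...,0]>15)&(H[...,0]<32)&(H[...,1]>60)&(H[...,2]>140),orange=(H[...,0]<16)&(H[...,1]>150)&(H[...,2]>110)).items():
    print(nm,[(s.tolist(),np.round(c,1).tolist()) for _,s,c in comps(m,20)])
E
```

```text
tray [206 199 177] [ 23  36 206]
trayfloor [254 253 248] [ 25   6 254]
wood [251 227 137] [ 24 116 251]
board [254 241 167] [ 26  87 254]
tool [235 146  67] [ 14 182 235]
ball [229 229 204] [ 30  28 229]
desk [137  74  41] [ 10 179 137]
fork [97 91 80] [19 45 97]
rod [220 226 205] [ 39  24 226]
white [([308, 145, 26, 26, 541], [320.3, 157.6]), ([157, 181, 47, 28, 1266], [180.5, 194.6]), ([218, 181, 71, 39, 1829], [253.2, 200.0]), ([363, 187, 3, 9, 24], [363.9, 190.8]), ([376, 186, 4, 10, 26], [377.9, 190.0]), ([333, 190, 4, 10, 23], [334.8, 194.3]), ([311, 204, 4, 9, 23], [312.7, 207.8]), ([162, 223, 11, 37, 101], [168.3, 243.4]), ([188, 225, 12, 33, 92], [191.0, 237.5]), ([206, 227, 15, 38, 112], [211.7, 243.4]), ([471, 229, 11, 12, 60], [475.9, 234.6]), ([228, 230, 15, 38, 113], [232.8, 246.1]), ([249, 232, 16, 39, 145], [254.7, 252.3]), ([27, 254, 43, 43, 1434], [48.1, 275.3]), ([479, 319, 33, 44, 1134], [497.4, 339.9])]
pale [([20, 13, 492, 76, 16656], [200.4, 59.0]), ([36, 174, 14, 54, 154], [42.4, 200.7]), ([78, 183, 50, 50, 921], [104.9, 208.2]), ([297, 190, 129, 75, 7123], [3
[... 680 characters left out ...]
.2]), ([30, 14, 29, 5, 29], [44.0, 16.0]), ([306, 15, 10, 40, 122], [310.8, 36.9]), ([296, 46, 9, 7, 27], [300.5, 49.8]), ([480, 48, 15, 32, 108], [482.9, 66.7]), ([506, 59, 6, 23, 76], [508.5, 69.5]), ([495, 73, 10, 9, 25], [498.0, 77.4]), ([0, 74, 512, 310, 110727], [251.8, 226.0]), ([83, 188, 29, 40, 295], [95.6, 205.0]), ([378, 199, 13, 47, 205], [384.1, 221.0]), ([361, 200, 6, 47, 187], [363.3, 221.1]), ([334, 204, 7, 47, 181], [337.2, 225.6]), ([407, 206, 7, 48, 193], [409.9, 226.7]), ([175, 346, 35, 11, 159], [195.5, 350.5]), ([498, 360, 14, 3, 22], [505.4, 361.2]), ([249, 371, 58, 13, 577], [280.6, 376.8]), ([235, 376, 16, 8, 71], [240.4, 380.7]), ([0, 379, 13, 5, 50], [6.1, 381.4])]
```

View pics/a.png

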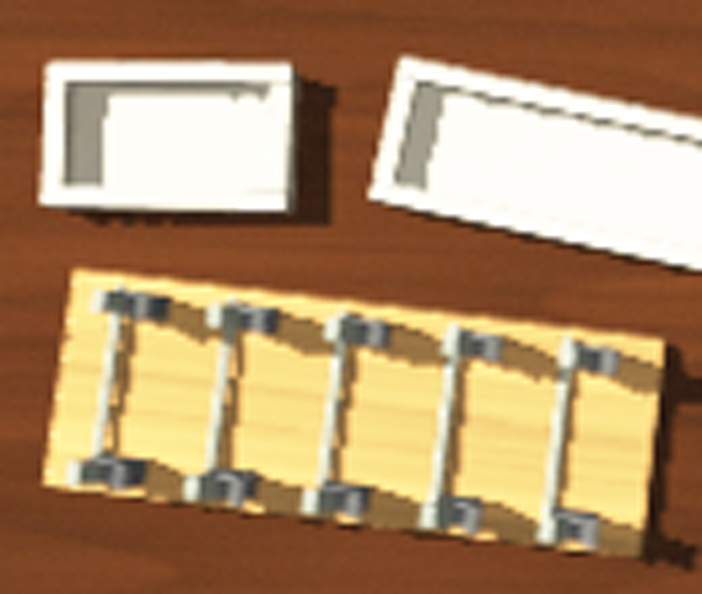

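View pics/b.png

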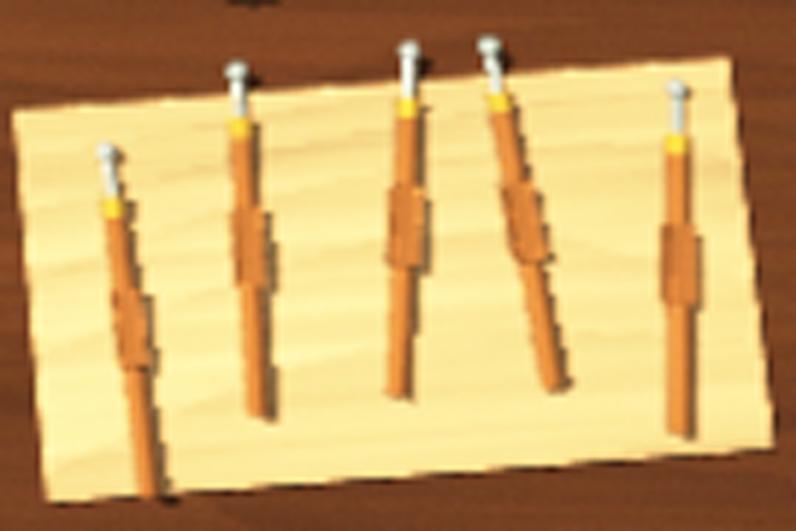

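The crops show the rack front edge at the top, with the jaws (light) at the left of each slot. The trays are a little turned. All five tools lie with their balls up (away from the robot) and nothing crosses.

```bash
cat >> h.py <<'E'
def rect(d,m,z):
    c=max(cv2.findContours(m.astype(np.uint8),cv2.RETR_EXTERNAL,cv2.CHAIN_APPROX_NONE)[0],key=cv2.contourArea)[:,0]
    p=ray(d,c,z)
    (x,y),(w,h),a=cv2.minAreaRect((p*1000).astype(np.float32))
    if w>h: a+=90; w,h=h,w      # a: angle of short side
    a=(a+90)%180-90
    return np.array([x,y,w,h,a])
def white(d):
    H=hsv(d); return (H[...,1]<70)&(H[...,2]>110)
def trays(d):
    c=[k for k in comps(white(d),700) if 140<k[2][0]<300 and 130<k[2][1]<280]
    return [rect(d,k[0],.03) for k in sorted(c,key=lambda k:k[1][4])]
def corners(r,zz=None):
    a=np.radians(r[4]); R=np.array([[np.cos(a),-np.sin(a)],[np.sin(a),np.cos(a)]])
    return r[:2]+np.array([[sx*r[2]/2,sy*r[3]/2] for sx in(-1,1) for sy in(1,-1)])@R.T
def tools(d,roi=(285,180,435,275)):
    H=hsv(d); m=(H[...,0]<18)&(H[...,1]>140)&(H[...,2]>165)
    k=np.zeros_like(m); x0,y0,x1,y1=roi; k[y0:y1,x0:x1]=1
    out=[]
    for mm,s,c in comps(m&k,60):
        v,u=np.nonzero(mm); p=ray(d,np.c_[u,v],.017).astype(np.float32)
        vx,vy,x,y=cv2.fitLine(p,cv2.DIST_HUBER,0,.001,.001).ravel()
        if vx<0: vx,vy=-vx,-vy
        t=(p-[x,y])@[vx,vy]
        out.append((x,y,np.degrees(np.arctan2(vy,vx)),t.min(),t.max(),x+vx*(t.max()-62e-3+1e-3),y+vy*(t.max()-61e-3),s[4]))
    return out
E
python3 - <<'E'
from h import *
np.set_printoptions(precision=1,suppress=True)
d=dict(np.load("top0.npz")); H=hsv(d)
for t in trays(d): print(t,corners(t).tolist())
m=(H[...,0]>15)&(H[...,0]<34)&(H[...,1]>60)&(H[...,2]>100); m[:215]=0;m[:,150]=0;m[:,280:]=0
m|=0
r=[k for k in comps(m,2000)][0]; R=rect(d,r[0],.016); print("rack",R,corners(R).tolist())
for t in tools(d): print(np.array(t)*[1000,1000,1,1000,1000,1000,1000,1])
w=(H[...,1]<70)&(H[...,2]>110)
for k in comps(w[180:220,300:430],6):
    uv=k[2]+[300,180]; print("steel",uv,ray(d,uv,.015)*1000,k[1][:4])
E
```

```text
[606.3 281.   80.7 136.4   1.5] [[564.1639222784213, 348.0921178929417], [567.7567697233186, 211.7847700253255], [644.8228201204314, 350.21815966217446], [648.4156675653287, 213.91081179455833]]
[595.8  64.1  82.2 197.8 -10.5] [[573.4464689067515, 168.81508976110376], [537.370078300358, -25.6479675982757], [654.2831199418295, 153.81843878968195], [618.206729335436, -40.64461856969753]]Traceback (most recent call last):
  File "<stdin>", line 6, in <module>
numpy._core._exceptions._UFuncOutputCastingError: Cannot cast ufunc 'bitwise_or' output from dtype('int64') to dtype('bool') with casting rule 'same_kind'
```

```bash
python3 - <<'E'
from h import *
np.set_printoptions(precision=1,suppress=True)
d=dict(np.load("top0.npz")); H=hsv(d)
m=(H[...,0]>15)&(H[...,0]<34)&(H[...,1]>60)&(H[...,2]>100); m[:215]=0;m[:,:150]=0;m[:,280:]=0
r=[k for k in comps(m,2000)][0]; R=rect(d,r[0],.016); print("rack",R,corners(R).tolist())
for t in tools(d): print(np.array(t)*[1000,1000,1,1000,1000,1000,1000,1])
w=(H[...,1]<70)&(H[...,2]>110)
for k in comps(w[180:220,300:430],6):
    uv=k[2]+[300,180]; print("steel",uv,ray(d,uv,.015)*1000,k[1][:4])
a=np.radians(R[4]);M=np.array([[np.cos(a),-np.sin(a)],[np.sin(a),np.cos(a)]])
for i,y in enumerate([-124,-62,0,62,124]): print("slot",i,R[:2]+M@[0,y])
for x in(45,-45):
  P=np.array([np.r_[R[:2]+M@[x,y],76]/1000 for y in(-124,-62,0,62,124)]); print(proj(d,P).tolist())
print("targets short,long center", R[:2]+M@[100,98],R[:2]+M@[100,-67])
# side view rack
e=dict(np.load("side0.npz")); H=hsv(e); f=e["frame"]
m=(H[...,0]>15)&(H[...,0]<34)&(H[...,1]>60)&(H[...,2]>100); m[:140]=0;m[245:]=0;m[:,:140]=0;m[:,240:]=0
r=max(comps(m,500),key=lambda k:k[1][4]); print("side rack",rect(e,r[0],.016))
print("side trays",[rect(e,k[0],.03) for k in comps(white(e),300) if 190<k[2][0]<280 and 140<k[2][1]<230])
E
```

```text
rack [457.4 172.6 120.8 330.3  -5.3] [[412.3358414849381, 342.619130147329], [382.0995709404447, 13.68659682680169], [532.6630023017428, 331.5583677728077], [502.4267317572494, 2.6258344522803725]]
[ 544.8 -328.    10.2  -73.3   66.5  550.3 -327.   200. ]
[ 540.3 -265.8   -2.6  -75.2   65.4  544.6 -266.   188. ]
[ 529.5 -187.5    3.3  -75.3   64.6  533.1 -187.3  178. ]
[ 536.4 -404.7    0.3  -85.3   54.4  529.9 -404.8  221. ]
[ 490.3 -127.5    7.2  -76.1   60.8  490.1 -127.5  173. ]
steel [363.9 190.8] [[ 633.6 -269.6]] [63  7  3  9]
steel [377.9 190. ] [[ 636.8 -312. ]] [76  6  4 10]
steel [334.8 194.3] [[ 620.4 -181.9]] [33 10  4 10]
steel [409.3 196.9] [[ 618.4 -406.6]] [108  13   3   9]
steel [312.7 207.8] [[ 578.  -115.7]] [11 24  4  9]
slot 0 [446.   49.1]
slot 1 [451.7 110.9]
slot 2 [457.4 172.6]
slot 3 [463.1 234.4]
slot 4 [468.7 296.1]
[[258.67430820546167, 235.81779065636968], [236.8316791964733, 233.21415885804026], [215.01534744183937, 230.6136616808967], [193.22526547958458, 228.01629346749237], [171.461385961879, 225.4220485739866]]
[[254.89802489787624, 268.03291633959253], [232.86500627305955, 265.3867412382863], [210.85874798119409, 262.74378006458403], [188.87920129898774, 260.10402696679733], [166.92631762135903, 257.46747610743466]]
targets short,long center [565.9 261.1] [550.8  96.8]
side rack [454.8 168.4 121.2 340.5  -5.1]
side trays [array([599.1, 266.4,  91.7, 163.5,   0.2]), array([589.2,  54. ,  87.3, 218.8, -10.7])]
```

```bash
cat >> h.py <<'E'
RK=np.array([457.4,172.6]); RA=np.radians(-5.3)
MR=np.array([[np.cos(RA),-np.sin(RA)],[np.sin(RA),np.cos(RA)]])
def r2w(x,y): return RK+MR@[x,y]
def w2r(p): return MR.T@(np.asarray(p)[:2]-RK)
def move(x,y,z,ax=-5.3):
    "slide (cm) and spin to bring TCP to world mm, tool y at ax+90 deg"
    s=arm.get_state(); R=s["eef_rot"]; p=s["ee_pos"]*1000
    yaw=np.degrees(np.arctan2(R[1,1],R[0,1])); sp=-((ax+90-yaw+180)%360-180)
    print("slide",np.round(R.T@(np.array([x,y,z])-p)/10,2).tolist(),"spin",round(np.radians(sp),3))
def rel(frm,to):
    "tool-axes slide for a world-mm displacement once at rack yaw"
    pass
def trk(d):
    "trays in rack frame: centre x,y, relative angle, w, h"
    for t in trays(d): print("tray",np.round(np.r_[w2r(t),t[4]+5.3,t[2:4]],1))
def st():
    s=arm.get_state(); print("t",round(s["clock"],2),"tcp",np.round(s["ee_pos"]*1000,1),"rack",np.round(w2r(s["ee_pos"]*1000),1),"F",np.round(s["contact_force"],1),"w",round(s["grip_width"],3),"ff",round(float(s["finger_force"]),1))
E
python3 - <<'E'
from h import *
d=dict(np.load("top0.npz")); trk(d); H=hsv(d)
for lo,hi in((80,95),(45,75)):
    for k in comps((H[...,0]>=lo)&(H[...,0]<=hi)&(H[...,1]>120),150):
        r=rect(d,k[0],.03); print(np.round([w2r(c) for c in corners(r)]).tolist())
k=[k for k in comps(white(d),400) if abs(k[2][0]-320)<9][0]; print("cup",w2r(ray(d,k[2],.08)[0]*1000))
p=r2w(215,-90); print(p); move(*p,200); move(*p,8)
E
```

```text
tray [138.2 121.7   6.8  80.7 136.4]
tray [147.9 -95.3  -5.2  82.2 197.8]
[[272.0, 17.0], [269.0, -119.0], [357.0, 15.0], [354.0, -120.0]]
[[363.0, 258.0], [226.0, 238.0], [376.0, 172.0], [239.0, 152.0]]
[[102.0, -765.0], [19.0, -848.0], [119.0, -782.0], [36.0, -865.0]]
cup [ 287.50215893 -273.2310561 ]
[663.16745724  63.12510086]
slide [-59.94, -33.36, 3.07] spin -0.264
slide [-59.94, -33.33, 22.27] spin -0.264
```

Request:
arm_command([
  {"jaw": 0.6,"slide": [-59.9,-33.4,3],"spin": -0.264},
  {"jaw": 0.6,"slide": [-59.9,-33.4,3],"spin": -0.264},
  {"jaw": 0.6,"slide": [-59.9,-33.4,3],"spin": -0.264},
  {"jaw": 0.6,"slide": [-59.9,-33.4,3],"spin": -0.264},
  {"jaw": 0.6,"slide": [-59.9,-33.4,3],"spin": -0.264},
  {"jaw": 0.6,"slide": [-59.9,-33.4,3],"spin": -0.264},
  {"jaw": 0.6,"slide": [-59.9,-33.4,3],"spin": -0.264},
  {"jaw": 0.6,"slide": [-59.9,-33.4,3],"spin": -0.264},
  {"jaw": 0.6,"slide": [-59.9,-33.4,3],"spin": -0.264},
  {"jaw": 0.6,"slide": [-59.9,-33.4,3],"spin": -0.264},
], grip_force=60)

```text
clock: 1.35
ee_pos: [0.6225, 0.1101, 0.2036]
eef_rot: [[-0.996, 0.093, -0.001], [0.093, 0.996, 0.0], [0.001, 0.0, -1.0]]
contact_force: [0.8, 1.5, -0.0]
grip_width: 0.597
finger_force: 0.0
```

Request:
arm_command([
  {"jaw": 0.6,"slide": [0,0,0],"spin": 0},
])

```text
clock: 1.48
ee_pos: [0.6233, 0.1078, 0.2028]
eef_rot: [[-0.995, 0.098, -0.001], [0.098, 0.995, -0.001], [0.001, -0.001, -1.0]]
contact_force: [-0.5, 0.3, 0.8]
grip_width: 0.601
finger_force: 0.0
```

```bash
python3 -c "
from h import *
st(); p=r2w(215,-90); move(*p,200); move(*p,8)"
```

```text
t 1.48 tcp [623.3 107.8 202.8] rack [171.2 -49.2] F [-0.5  0.3  0.8] w 0.601 ff 0.0
slide [-4.4, -4.05, 0.28] spin -0.006
slide [-4.42, -4.03, 19.48] spin -0.006
```

Request:
arm_command([
  {"jaw": 0.6,"slide": [-4.4,-4,0],"spin": -0.006},
  {"jaw": 0.6,"slide": [-4.4,-4,5],"spin": -0.006},
  {"jaw": 0.6,"slide": [-4.4,-4,10],"spin": -0.006},
  {"jaw": 0.6,"slide": [-4.4,-4,15],"spin": -0.006},
  {"jaw": 0.6,"slide": [-4.4,-4,18],"spin": -0.006},
  {"jaw": 0.6,"slide": [-4.4,-4,19.4],"spin": -0.006},
  {"jaw": 0.6,"slide": [-4.4,-4,19.4],"spin": -0.006},
])

```text
clock: 2.35
ee_pos: [0.661, 0.0686, 0.0094]
eef_rot: [[-0.996, 0.086, -0.002], [0.086, 0.996, 0.0], [0.002, -0.0, -1.0]]
contact_force: [-0.1, -0.1, 0.4]
grip_width: 0.6
finger_force: 0.0
```

Request:
arm_command([
  {"jaw": 0.6,"slide": [1,0,0],"spin": 0},
  {"jaw": 0.6,"slide": [2,0,0],"spin": 0},
  {"jaw": 0.6,"slide": [3,0,0],"spin": 0},
  {"jaw": 0.6,"slide": [3.6,0,0],"spin": 0},
  {"jaw": 0.6,"slide": [4.2,0,0],"spin": 0},
  {"jaw": 0.6,"slide": [4.8,0,0],"spin": 0},
  {"jaw": 0.6,"slide": [5.2,0,0],"spin": 0},
  {"jaw": 0.6,"slide": [5.2,0,0],"spin": 0},
])

```text
clock: 3.35
ee_pos: [0.6112, 0.0722, 0.0114]
eef_rot: [[-0.996, 0.086, 0.003], [0.086, 0.996, -0.0], [-0.003, -0.0, -1.0]]
contact_force: [5.4, -1.0, 5.3]
grip_width: 0.599
finger_force: 2.5
```

```bash
python3 -c "
from h import *
st(); d=shot('top','p1'); trk(d)"
```

```text
t 3.35 tcp [611.2  72.2  11.4] rack [162.4 -85.8] F [ 5.4 -1.   5.3] w 0.599 ff 2.5
tray [104.2 -81.    6.6  76.9 121.1]
tray [138.4 120.5   6.8  80.7 138.9]
```

View pics/p1.png

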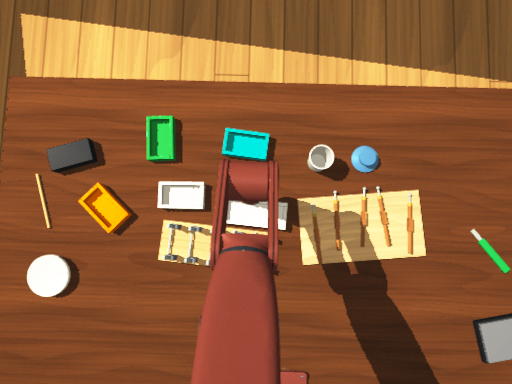

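The long tray has moved close to the rack (arm hides most of it); keep pushing until it is flush.

Request:
arm_command([
  {"jaw": 0.6,"slide": [0.4,0,0.2],"spin": -0.006},
  {"jaw": 0.6,"slide": [0.8,0,0.2],"spin": -0.006},
  {"jaw": 0.6,"slide": [1.0,0,0.2],"spin": -0.006},
  {"jaw": 0.6,"slide": [1.0,0,0.2],"spin": -0.006},
])

```text
clock: 3.9
ee_pos: [0.6007, 0.0732, 0.0086]
eef_rot: [[-0.997, 0.081, 0.001], [0.081, 0.997, -0.0], [-0.001, -0.0, -1.0]]
contact_force: [5.4, -0.5, 3.5]
grip_width: 0.6
finger_force: 2.5
```

```bash
python3 -c "
from h import *
st()"
```

```text
t 3.9 tcp [600.7  73.2   8.6] rack [151.9 -85.8] F [ 5.4 -0.5  3.5] w 0.6 ff 2.5
```

Request:
arm_command([
  {"jaw": 0.6,"slide": [0.2,0,0],"spin": 0.011},
  {"jaw": 0.6,"slide": [0.4,0,0],"spin": 0.011},
  {"jaw": 0.6,"slide": [0.4,0,0],"spin": 0.011},
])

```text
clock: 4.28
ee_pos: [0.5993, 0.0728, 0.0092]
eef_rot: [[-0.996, 0.092, 0.007], [0.092, 0.996, -0.001], [-0.007, -0.0, -1.0]]
contact_force: [11.6, -3.3, -0.7]
grip_width: 0.6
finger_force: 6.2
```

```bash
python3 -c "
from h import *
st()"
```

```text
t 4.28 tcp [599.3  72.8   9.2] rack [150.5 -86.3] F [11.6 -3.3 -0.7] w 0.6 ff 6.2
```

Request:
arm_command([
  {"jaw": 0.6,"slide": [0.3,0,0],"spin": 0},
  {"jaw": 0.6,"slide": [0.3,0,0],"spin": 0},
  {"jaw": 0.6,"slide": [-3,0,0],"spin": 0},
  {"jaw": 0.6,"slide": [-5.8,0,-5],"spin": 0},
  {"jaw": 0.6,"slide": [-5.8,6,-6],"spin": 0},
  {"jaw": 0.6,"slide": [-5.8,12,-6],"spin": 0},
  {"jaw": 0.6,"slide": [-5.8,18,-6],"spin": 0},
  {"jaw": 0.6,"slide": [-5.8,20.5,-6],"spin": 0},
  {"jaw": 0.6,"slide": [-5.8,20.5,-6],"spin": 0},
])

```text
clock: 5.4
ee_pos: [0.6706, 0.2738, 0.0662]
eef_rot: [[-0.996, 0.089, -0.004], [0.089, 0.996, -0.001], [0.004, -0.002, -1.0]]
contact_force: [0.1, -0.8, -0.3]
grip_width: 0.6
finger_force: 0.0
```

```bash
python3 -c "
from h import *
st(); move(*r2w(208,120),9); d=shot('top','p2'); trk(d)"
```

```text
t 5.4 tcp [670.6 273.8  66.2] rack [203.  120.5] F [ 0.1 -0.8 -0.3] w 0.6 ff 0.0
slide [-0.52, -0.04, 5.72] spin 0.004
tray [ 9.950e+01 -1.001e+02  1.000e-01  7.970e+01  1.977e+02]
```

View pics/p2.png

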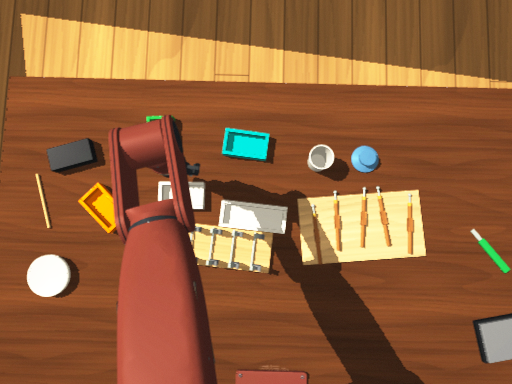

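The long tray is now flush (rack frame centre (99.5,-100), angle 0.1°). Now the short tray.

Request:
arm_command([
  {"jaw": 0.6,"slide": [-0.5,0,0],"spin": 0.004},
  {"jaw": 0.6,"slide": [-0.5,0,4],"spin": 0.004},
  {"jaw": 0.6,"slide": [-0.5,0,5.7],"spin": 0.004},
  {"jaw": 0.6,"slide": [0.5,0,5.7],"spin": 0.004},
  {"jaw": 0.6,"slide": [1.5,0,5.7],"spin": 0.004},
  {"jaw": 0.6,"slide": [2.5,0,5.7],"spin": 0.004},
  {"jaw": 0.6,"slide": [3.3,0,5.7],"spin": 0.004},
  {"jaw": 0.6,"slide": [4.1,0,5.7],"spin": 0.004},
  {"jaw": 0.6,"slide": [4.8,0,5.7],"spin": 0.004},
  {"jaw": 0.6,"slide": [5.2,0,5.7],"spin": 0.004},
])

```text
clock: 6.7
ee_pos: [0.6222, 0.2778, 0.0128]
eef_rot: [[-0.995, 0.096, 0.004], [0.096, 0.995, 0.001], [-0.004, 0.001, -1.0]]
contact_force: [5.8, -2.1, 3.4]
grip_width: 0.601
finger_force: 2.8
```

Request:
arm_command([
  {"jaw": 0.6,"slide": [0.2,0,0],"spin": 0},
  {"jaw": 0.6,"slide": [0.2,0,0],"spin": 0},
])

```text
clock: 6.95
ee_pos: [0.6201, 0.278, 0.0126]
eef_rot: [[-0.995, 0.096, 0.003], [0.096, 0.995, 0.001], [-0.003, 0.001, -1.0]]
contact_force: [4.2, -0.8, 4.1]
grip_width: 0.596
finger_force: 2.6
```

```bash
python3 -c "
from h import *
st(); move(*r2w(150,120),9)"
```

```text
t 6.95 tcp [620.1 278.   12.6] rack [152.3 119.9] F [ 4.2 -0.8  4.1] w 0.596 ff 2.6
slide [0.23, 0.01, 0.36] spin -0.003
```

Request:
arm_command([
  {"jaw": 0.6,"slide": [0.3,0,0.3],"spin": 0},
  {"jaw": 0.6,"slide": [0.6,0,0.3],"spin": 0},
  {"jaw": 0.6,"slide": [0.6,0,0.3],"spin": 0},
  {"jaw": 0.6,"slide": [-1.5,0,0],"spin": 0},
  {"jaw": 0.3,"slide": [-1.5,0,-6],"spin": 0},
  {"jaw": 0,"slide": [-1,6,-6],"spin": 0},
  {"jaw": 0,"slide": [2,11,-6],"spin": 0},
  {"jaw": 0,"slide": [5.2,11,-6],"spin": 0},
  {"jaw": 0,"slide": [5.2,11,-6],"spin": 0},
])

```text
clock: 8.07
ee_pos: [0.573, 0.3926, 0.0689]
eef_rot: [[-0.996, 0.092, -0.006], [0.092, 0.996, -0.002], [0.006, -0.003, -1.0]]
contact_force: [0.8, -0.1, -0.1]
grip_width: 0.007
finger_force: 0.0
```

```bash
python3 -c "
from h import *
st(); move(*r2w(100,228),10)
d=shot('top'); trk(d)
d=shot('side','p3')
m=white(d)
for k in comps(m,200):
  if 180<k[2][0]<290 and 130<k[2][1]<240:
    r=rect(d,k[0],.03); print(np.round(r,1),[np.round(w2r(c)).tolist() for c in corners(r)])"
```

```text
t 8.07 tcp [573.  392.6  68.9] rack [ 94.8 229.8] F [ 0.8 -0.1 -0.1] w 0.007 ff 0.0
slide [-0.55, -0.16, 5.89] spin -0.0
tray [ 99.9 124.5   0.5  81.1 137.5]
tray [ 100.2 -100.1    0.2   81.6  197.9]
[562.8 274.4  86.6 165.4  -5.2] [[52.0, 194.0], [52.0, 28.0], [139.0, 194.0], [139.0, 28.0]]
[541.2  54.2  88.7 218.4  -5.5] [[50.0, -1.0], [50.0, -219.0], [139.0, -1.0], [138.0, -220.0]]
```

View pics/p3.png

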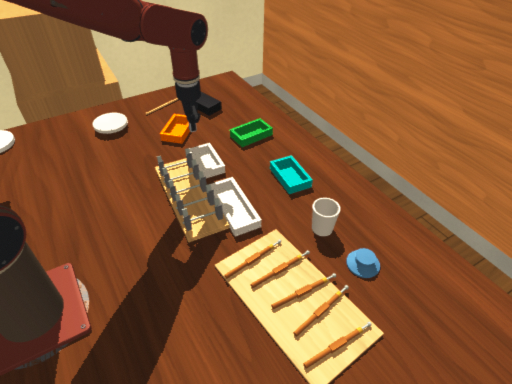

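Both trays are flush with the rack, with a gap between them; the long one's end is 33 mm out and the short one's about 28 mm out. Next are the end pushes.

Request:
arm_command([
  {"jaw": 0,"slide": [-0.5,-0.2,3],"spin": 0},
  {"jaw": 0,"slide": [-0.5,-0.2,5.8],"spin": 0},
  {"jaw": 0,"slide": [-0.5,-1,5.8],"spin": 0},
  {"jaw": 0,"slide": [-0.5,-2,5.8],"spin": 0},
  {"jaw": 0,"slide": [-0.5,-2.8,5.8],"spin": 0},
  {"jaw": 0,"slide": [-0.5,-3.4,5.8],"spin": 0},
  {"jaw": 0,"slide": [-0.5,-4.0,5.8],"spin": 0},
  {"jaw": 0,"slide": [-0.5,-4.5,5.8],"spin": 0},
  {"jaw": 0,"slide": [-0.5,-4.7,5.8],"spin": 0},
  {"jaw": 0,"slide": [-0.5,-4.7,5.8],"spin": 0},
])

```text
clock: 9.43
ee_pos: [0.5792, 0.3455, 0.0147]
eef_rot: [[-0.995, 0.095, 0.003], [0.095, 0.995, 0.002], [-0.003, 0.002, -1.0]]
contact_force: [0.2, 4.5, 4.5]
grip_width: -0.002
finger_force: 2.5
```

```bash
python3 -c "
from h import *
st(); move(*r2w(100,180.5),10)"
```

```text
t 9.43 tcp [579.2 345.5  14.7] rack [105.3 183.4] F [0.2 4.5 4.5] w -0.002 ff 2.5
slide [0.53, -0.29, 0.47] spin -0.003
```

Request:
arm_command([
  {"jaw": 0,"slide": [0.2,-0.3,0],"spin": 0},
  {"jaw": 0,"slide": [0.2,-0.3,0],"spin": 0},
  {"jaw": 0,"slide": [0,1.5,0],"spin": 0},
  {"jaw": 0,"slide": [0,1.5,-6],"spin": 0},
  {"jaw": 0,"slide": [0,-5,-7],"spin": 0},
  {"jaw": 0,"slide": [0,-11,-7],"spin": 0},
  {"jaw": 0,"slide": [0,-17,-7],"spin": 0},
  {"jaw": 0,"slide": [0,-23,-7],"spin": 0},
  {"jaw": 0,"slide": [0,-29,-7],"spin": 0},
  {"jaw": 0,"slide": [0,-35,-7],"spin": 0},
])

```text
clock: 10.68
ee_pos: [0.5436, -0.0052, 0.0826]
eef_rot: [[-0.995, 0.095, -0.002], [0.095, 0.995, -0.0], [0.002, -0.001, -1.0]]
contact_force: [0.1, -0.4, -0.1]
grip_width: -0.004
finger_force: 0.0
```

Request:
arm_command([
  {"jaw": 0,"slide": [0,-5,0],"spin": 0},
  {"jaw": 0,"slide": [0,-5.8,0],"spin": 0},
  {"jaw": 0,"slide": [0,-5.8,0],"spin": 0},
])

```text
clock: 11.05
ee_pos: [0.5387, -0.0614, 0.0826]
eef_rot: [[-0.995, 0.097, -0.002], [0.097, 0.995, 0.0], [0.002, 0.0, -1.0]]
contact_force: [0.6, -0.4, -0.4]
grip_width: 0.003
finger_force: 0.0
```

```bash
python3 -c "
from h import *
st(); move(*r2w(100,-228),15)
d=shot('top','p4'); trk(d)
print([w2r(p) for p in ray(d,[(297,198),(303,264)],.008)*1000])"
```

```text
t 11.05 tcp [538.7 -61.4  82.6] rack [ 102.5 -225.5] F [ 0.6 -0.4 -0.4] w 0.003 ff 0.0
slide [0.24, -0.26, 6.76] spin -0.004
tray [1.415e+02 9.400e+01 1.000e-01 8.210e+01 1.366e+02]
tray [100.1 -95.2   0.2  81.6 188.1]
[array([ 171.12347001, -226.45267883]), array([ -22.96625146, -265.42163076])]
```

The short tray has been knocked out 41 mm in x (the announced disturbance). I'll finish the long one's end push, then redo the short.

Request:
arm_command([
  {"jaw": 0,"slide": [0.2,0,4],"spin": 0},
  {"jaw": 0,"slide": [0.2,0,6.7],"spin": 0},
  {"jaw": 0,"slide": [0.2,0.5,6.8],"spin": 0},
  {"jaw": 0,"slide": [0.2,1.5,6.8],"spin": 0},
  {"jaw": 0,"slide": [0.2,2.4,6.8],"spin": 0},
  {"jaw": 0,"slide": [0.2,3.2,6.8],"spin": 0},
  {"jaw": 0,"slide": [0.2,3.9,6.8],"spin": 0},
  {"jaw": 0,"slide": [0.2,4.5,6.8],"spin": 0},
  {"jaw": 0,"slide": [0.2,4.7,6.8],"spin": 0},
  {"jaw": 0,"slide": [0.2,4.7,6.8],"spin": 0},
])

```text
clock: 12.35
ee_pos: [0.5427, -0.0154, 0.0163]
eef_rot: [[-0.995, 0.096, 0.002], [0.096, 0.995, -0.002], [-0.002, -0.002, -1.0]]
contact_force: [-1.0, -7.1, 6.0]
grip_width: 0.003
finger_force: 3.4
```

```bash
python3 -c "
from h import *
st()"
```

```text
t 12.35 tcp [542.7 -15.4  16.3] rack [ 102.3 -179.4] F [-1.  -7.1  6. ] w 0.003 ff 3.4
```

Request:
arm_command([
  {"jaw": 0,"slide": [0,-1.5,0],"spin": 0},
  {"jaw": 0,"slide": [0,-1.5,-6],"spin": 0},
  {"jaw": 0.6,"slide": [-4,3,-7],"spin": 0},
  {"jaw": 0.6,"slide": [-8,8,-7],"spin": 0},
  {"jaw": 0.6,"slide": [-10.8,13,-7],"spin": 0},
  {"jaw": 0.6,"slide": [-10.8,19,-7],"spin": 0},
  {"jaw": 0.6,"slide": [-10.8,25,-7],"spin": 0},
  {"jaw": 0.6,"slide": [-10.8,27.7,-7],"spin": 0},
  {"jaw": 0.6,"slide": [-10.8,27.7,-7],"spin": 0},
])

```text
clock: 13.48
ee_pos: [0.675, 0.2525, 0.0844]
eef_rot: [[-0.996, 0.093, -0.001], [0.093, 0.996, 0.0], [0.001, 0.0, -1.0]]
contact_force: [0.6, -1.4, -0.2]
grip_width: 0.602
finger_force: 0.0
```

```bash
python3 -c "
from h import *
st(); move(*r2w(209,97),9)
d=shot('top','p5'); trk(d)"
```

```text
t 13.47 tcp [675.  252.5  84.4] rack [209.2  99.7] F [ 0.6 -1.4 -0.2] w 0.602 ff 0.0
slide [0.02, -0.27, 7.54] spin -0.001
tray [119.9 -45.1  -0.3 121.1 244.6]
```

View pics/p5.png

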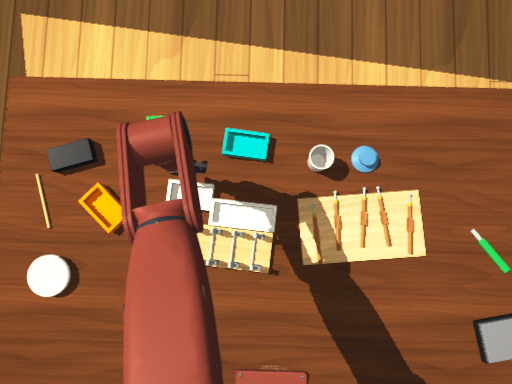

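The short tray's inner end now overlaps the long one's corner by a few mm in y, so a straight push would catch. I'll grip its outer end wall, shift it +y, and bring it in.

Request:
arm_command([
  {"jaw": 0.35,"slide": [6.8,5.8,0],"spin": 0},
  {"jaw": 0.35,"slide": [6.8,5.8,0],"spin": 0},
  {"jaw": 0.35,"slide": [6.8,5.8,3],"spin": 0},
  {"jaw": 0.35,"slide": [6.8,5.8,6],"spin": 0},
  {"jaw": 0.35,"slide": [6.8,5.8,7.1],"spin": 0},
  {"jaw": 0.35,"slide": [6.8,5.8,7.1],"spin": 0},
  {"jaw": 0,"slide": [6.8,5.8,7.1],"spin": 0},
  {"jaw": 0,"slide": [6.8,5.8,7.1],"spin": 0},
  {"jaw": 0,"slide": [6.8,5.8,7.1],"spin": 0},
], grip_force=50)

```text
clock: 14.65
ee_pos: [0.6149, 0.3156, 0.0158]
eef_rot: [[-0.995, 0.095, 0.003], [0.095, 0.995, 0.001], [-0.003, 0.001, -1.0]]
contact_force: [1.6, 0.7, 3.6]
grip_width: 0.108
finger_force: 30.8
```

```bash
python3 -c "
from h import *
st()
d=shot('top'); trk(d)"
```

```text
t 14.65 tcp [614.9 315.6  15.8] rack [143.6 157. ] F [1.6 0.7 3.6] w 0.108 ff 30.8
tray [114.5  -5.3 -11.7 116.1 340. ]
```

Request:
arm_command([
  {"jaw": 0,"slide": [0,0.5,0],"spin": 0},
  {"jaw": 0,"slide": [0,1,0],"spin": 0},
  {"jaw": 0,"slide": [0.6,1,0],"spin": 0},
  {"jaw": 0,"slide": [1.4,1,0],"spin": 0},
  {"jaw": 0,"slide": [2.2,1,0],"spin": 0},
  {"jaw": 0,"slide": [3.0,1,0],"spin": 0},
  {"jaw": 0,"slide": [3.6,1,0],"spin": 0},
  {"jaw": 0,"slide": [4.0,1,0],"spin": 0},
  {"jaw": 0,"slide": [4.2,1,0],"spin": 0},
  {"jaw": 0,"slide": [4.2,1,0],"spin": 0},
])

```text
clock: 15.95
ee_pos: [0.5744, 0.3294, 0.0158]
eef_rot: [[-0.995, 0.095, 0.004], [0.095, 0.995, 0.001], [-0.004, 0.001, -1.0]]
contact_force: [4.5, -0.5, 5.7]
grip_width: 0.103
finger_force: 51.5
```

```bash
python3 -c "
from h import *
st()"
```

```text
t 15.95 tcp [574.4 329.4  15.8] rack [102.  166.9] F [ 4.5 -0.5  5.7] w 0.103 ff 51.5
```

Request:
arm_command([
  {"jaw": 0,"slide": [0.1,-0.3,0],"spin": 0},
  {"jaw": 0,"slide": [0.1,-0.6,0],"spin": 0},
  {"jaw": 0,"slide": [0.1,-0.6,0],"spin": 0},
  {"jaw": 0.35,"slide": [0.1,-0.6,0],"spin": 0},
  {"jaw": 0.35,"slide": [0.1,-0.6,0],"spin": 0},
  {"jaw": 0.35,"slide": [0.1,-0.6,-4],"spin": 0},
  {"jaw": 0.35,"slide": [0.1,-0.6,-7],"spin": 0},
  {"jaw": 0.6,"slide": [-6,-4,-7],"spin": 0},
  {"jaw": 0.6,"slide": [-8,-6.5,-7],"spin": 0},
  {"jaw": 0.6,"slide": [-8,-6.5,-7],"spin": 0},
])

```text
clock: 17.2
ee_pos: [0.6468, 0.2537, 0.0832]
eef_rot: [[-0.995, 0.099, -0.002], [0.099, 0.995, -0.001], [0.001, -0.001, -1.0]]
contact_force: [-0.7, -0.2, -0.6]
grip_width: 0.601
finger_force: 0.0
```

```bash
python3 -c "
from h import *
st()
d=shot('top','p6'); cv2.imwrite('pics/p6c.png',cv2.resize(d['frame'][150:290,130:300,::-1],None,fx=4.2,fy=4.2)); trk(d); move(*r2w(180,98),9)"
```

```text
t 17.2 tcp [646.8 253.7  83.2] rack [181.1  98.3] F [-0.7 -0.2 -0.6] w 0.601 ff 0.0
tray [ 1.001e+02 -4.760e+01  2.000e-01  8.150e+01  2.441e+02]
slide [-0.05, -0.16, 7.39] spin -0.006
```

View pics/p6c.png

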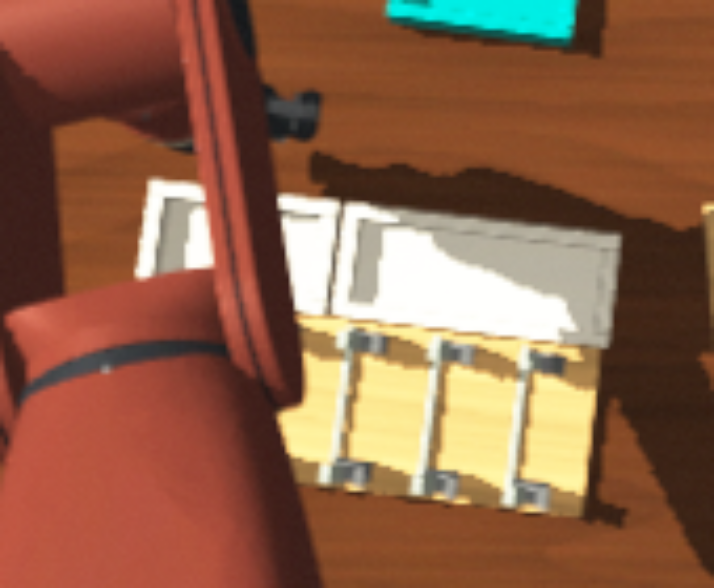

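Both trays are nearly in. The long tray's end overhangs the rack's right end by a few mm (px ~608 vs 600 in the crop), and a thin gap remains. I'll press the short tray flush, then close up from the ends.

Request:
arm_command([
  {"jaw": 0.6,"slide": [0,0,4],"spin": -0.006},
  {"jaw": 0.6,"slide": [0,0,7.4],"spin": -0.006},
  {"jaw": 0.6,"slide": [1,0,7.4],"spin": -0.006},
  {"jaw": 0.6,"slide": [2,0,7.4],"spin": -0.006},
  {"jaw": 0.6,"slide": [2.8,0,7.4],"spin": -0.006},
  {"jaw": 0.6,"slide": [3.3,0,7.4],"spin": -0.006},
  {"jaw": 0.6,"slide": [3.3,0,7.4],"spin": -0.006},
])

```text
clock: 18.12
ee_pos: [0.6166, 0.2605, 0.0133]
eef_rot: [[-0.996, 0.09, 0.009], [0.09, 0.996, 0.002], [-0.009, 0.003, -1.0]]
contact_force: [6.2, -0.0, -1.3]
grip_width: 0.598
finger_force: 3.4
```

Request:
arm_command([
  {"jaw": 0.6,"slide": [0,0,0],"spin": 0},
  {"jaw": 0.6,"slide": [-2.5,0,0],"spin": 0},
  {"jaw": 0.6,"slide": [-2.5,0,-5],"spin": 0},
  {"jaw": 0.2,"slide": [0,-5,-7],"spin": 0},
  {"jaw": 0,"slide": [3,-11,-7],"spin": 0},
  {"jaw": 0,"slide": [5,-17,-7],"spin": 0},
  {"jaw": 0,"slide": [5,-23,-7],"spin": 0},
  {"jaw": 0,"slide": [5,-29,-7],"spin": 0},
  {"jaw": 0,"slide": [5,-29.8,-7],"spin": 0},
  {"jaw": 0,"slide": [5,-29.8,-7],"spin": 0},
])

```text
clock: 19.38
ee_pos: [0.5371, -0.0327, 0.0811]
eef_rot: [[-0.996, 0.091, 0.002], [0.091, 0.996, 0.0], [-0.002, 0.0, -1.0]]
contact_force: [0.8, 1.0, 0.1]
grip_width: 0.001
finger_force: 0.0
```

```bash
python3 -c "
from h import *
st(); move(*r2w(100,-200),15);move(*r2w(100,-175.5),15)
d=shot('top','p7'); trk(d)"
```

```text
t 19.38 tcp [537.1 -32.7  81.1] rack [  98.3 -197.1] F [0.8 1.  0.1] w 0.001 ff 0.0
slide [-0.16, -0.29, 6.61] spin 0.001
slide [-0.16, 2.16, 6.61] spin 0.001
tray [1.000e+02 9.600e+00 2.000e-01 8.160e+01 3.153e+02]
```

Request:
arm_command([
  {"jaw": 0,"slide": [-0.1,-0.3,4],"spin": 0},
  {"jaw": 0,"slide": [-0.1,-0.3,6.6],"spin": 0},
  {"jaw": 0,"slide": [-0.1,0.4,6.6],"spin": 0},
  {"jaw": 0,"slide": [-0.1,1.1,6.6],"spin": 0},
  {"jaw": 0,"slide": [-0.1,1.7,6.6],"spin": 0},
  {"jaw": 0,"slide": [-0.1,2.1,6.6],"spin": 0},
  {"jaw": 0,"slide": [-0.1,2.3,6.6],"spin": 0},
  {"jaw": 0,"slide": [-0.1,2.3,6.6],"spin": 0},
])

```text
clock: 20.42
ee_pos: [0.541, -0.0106, 0.0155]
eef_rot: [[-0.996, 0.089, 0.003], [0.089, 0.996, -0.002], [-0.003, -0.002, -1.0]]
contact_force: [-0.7, -5.3, 2.9]
grip_width: 0.003
finger_force: 2.7
```

```bash
python3 -c "
from h import *
st()"
```

```text
t 20.43 tcp [541.  -10.6  15.5] rack [ 100.1 -174.7] F [-0.7 -5.3  2.9] w 0.003 ff 2.7
```

Request:
arm_command([
  {"jaw": 0,"slide": [0,-1.2,0],"spin": 0},
  {"jaw": 0,"slide": [0,-1.2,-6],"spin": 0},
  {"jaw": 0,"slide": [0,4,-7],"spin": 0},
  {"jaw": 0,"slide": [0,10,-7],"spin": 0},
  {"jaw": 0,"slide": [0,16,-7],"spin": 0},
  {"jaw": 0,"slide": [0,22,-7],"spin": 0},
  {"jaw": 0,"slide": [0,28,-7],"spin": 0},
  {"jaw": 0,"slide": [0,34,-7],"spin": 0},
  {"jaw": 0,"slide": [0,38,-7],"spin": 0},
  {"jaw": 0,"slide": [0,38,-7],"spin": 0},
])

```text
clock: 21.68
ee_pos: [0.5733, 0.3716, 0.084]
eef_rot: [[-0.996, 0.086, 0.0], [0.086, 0.996, 0.001], [0.0, 0.001, -1.0]]
contact_force: [0.5, -0.8, -0.0]
grip_width: 0.003
finger_force: 0.0
```

```bash
python3 -c "
from h import *
st(); move(*r2w(100,179.5),13)
d=shot('top','p8'); f=d['frame']
m=white(d)
for k in comps(m,300):
  if 150<k[2][0]<300 and 130<k[2][1]<280:
    v,u=np.nonzero(k[0]); p=np.array([w2r(q) for q in ray(d,np.c_[u,v],.03)*1000]); print(p.min(0),p.max(0))
for y in range(20,45,2):
  uv=proj(d,[np.r_[r2w(100,y),30*0+6]/1000])[0]
  print(y,np.round(uv,1),[int(cv2.getRectSubPix(f,(1,1),tuple(map(float,proj(d,[np.r_[r2w(x,y),30]/1000])[0]))).ravel()[1]) for x in(65,85,105,135)])
cv2.imwrite('pics/p8c.png',cv2.resize(f[180:230,190:300,::-1],None,fx=6,fy=6))"
```

```text
t 21.68 tcp [573.3 371.6  84. ] rack [ 97.  208.9] F [ 0.5 -0.8 -0. ] w 0.003 ff 0.0
slide [-0.28, -2.95, 7.09] spin 0.006
[  59.67707822 -163.11767396] [141.26497824 168.13948492]
20 [213.4 211.7] [173, 154, 158, 254]
22 [212.8 211.6] [172, 144, 150, 254]
24 [212.1 211.5] [172, 151, 210, 254]
26 [211.5 211.4] [172, 161, 247, 254]
28 [210.8 211.4] [174, 168, 254, 254]
30 [210.1 211.3] [169, 164, 253, 253]
32 [209.5 211.2] [160, 160, 253, 251]
34 [208.8 211.1] [159, 164, 254, 251]
36 [208.2 211.1] [163, 170, 255, 251]
38 [207.5 211. ] [169, 174, 255, 254]
40 [206.9 210.9] [168, 171, 254, 254]
42 [206.2 210.8] [167, 165, 254, 254]
44 [205.6 210.7] [167, 162, 254, 254]
```

View pics/p8c.png

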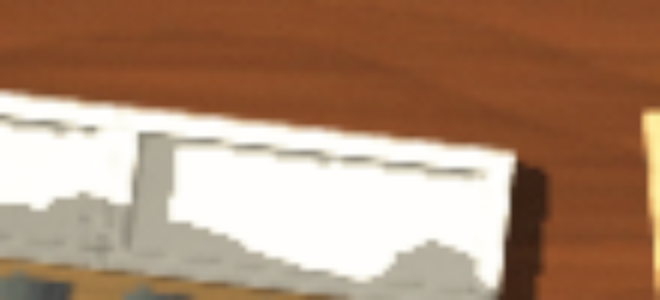

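Gap looks closed; the pair sits ~2 mm too far toward +y. Push from the short end to level.

Request:
arm_command([
  {"jaw": 0,"slide": [-0.3,0,4],"spin": 0.006},
  {"jaw": 0,"slide": [-0.3,0,7.1],"spin": 0.006},
  {"jaw": 0,"slide": [-0.3,-1,7.1],"spin": 0.006},
  {"jaw": 0,"slide": [-0.3,-2,7.1],"spin": 0.006},
  {"jaw": 0,"slide": [-0.3,-2.6,7.1],"spin": 0.006},
  {"jaw": 0,"slide": [-0.3,-3,7.1],"spin": 0.006},
  {"jaw": 0,"slide": [-0.3,-3.2,7.1],"spin": 0.006},
  {"jaw": 0,"slide": [-0.3,-3.3,7.1],"spin": 0.006},
  {"jaw": 0,"slide": [-0.3,-3.3,7.1],"spin": 0.006},
])

```text
clock: 22.85
ee_pos: [0.5752, 0.3371, 0.015]
eef_rot: [[-0.995, 0.095, 0.004], [0.095, 0.995, 0.003], [-0.003, 0.003, -1.0]]
contact_force: [1.1, 5.0, -1.2]
grip_width: -0.004
finger_force: 2.5
```

```bash
python3 -c "
from h import *
st()"
```

```text
t 22.85 tcp [575.2 337.1  15. ] rack [102.1 174.7] F [ 1.1  5.  -1.2] w -0.004 ff 2.5
```

Request:
arm_command([
  {"jaw": 0,"slide": [0,1.2,0],"spin": 0},
  {"jaw": 0,"slide": [0,1.2,-6],"spin": 0},
  {"jaw": 0,"slide": [0,0,-12],"spin": 0},
  {"jaw": 0.4,"slide": [0,-6,-12],"spin": 0},
  {"jaw": 0.4,"slide": [0,-12,-12],"spin": 0},
  {"jaw": 0.4,"slide": [0,-18,-12],"spin": 0},
  {"jaw": 0.4,"slide": [0,-24,-12],"spin": 0},
  {"jaw": 0.4,"slide": [0,-30,-12],"spin": 0},
  {"jaw": 0.4,"slide": [0,-36,-12],"spin": 0},
  {"jaw": 0.4,"slide": [0,-42,-12],"spin": 0},
])

```text
clock: 24.1
ee_pos: [0.5335, -0.0841, 0.1339]
eef_rot: [[-0.995, 0.095, 0.001], [0.095, 0.995, -0.001], [-0.001, -0.001, -1.0]]
contact_force: [1.8, -0.3, 0.9]
grip_width: 0.399
finger_force: 0.0
```

```bash
cat >> h.py <<'E'
def ext(d):
    for k in comps(white(d),300):
        if 150<k[2][0]<300 and 130<k[2][1]<280:
            v,u=np.nonzero(k[0]); p=np.array([w2r(q) for q in ray(d,np.c_[u,v],.03)*1000]); print("ext",np.round([*p.min(0),*p.max(0)],1))
E
python3 -c "
from h import *
st(); move(495,-127,60,7.2);move(495,-127,11,7.2); d=shot('top'); ext(d); trk(d)"
```

```text
t 24.1 tcp [533.5 -84.1 133.9] rack [  99.5 -248.6] F [ 1.8 -0.3  0.9] w 0.399 ff 0.0
slide [3.43, -4.63, 7.39] spin -0.221
slide [3.44, -4.63, 12.29] spin -0.221
ext [  58.9 -170.7  140.9  160.6]
tray [ 1.000e+02 -5.100e+00  1.000e-01  8.150e+01  3.312e+02]
```

The pair is closed up but now ~5 mm too far toward -y (extents -170.7..160.6). One corrective push from the long end to about TCP y=-177.

Request:
arm_command([
  {"jaw": 0,"slide": [0,4.6,4],"spin": 0},
  {"jaw": 0,"slide": [0,4.6,8],"spin": 0},
  {"jaw": 0,"slide": [0,4.6,11.9],"spin": 0},
  {"jaw": 0,"slide": [0,5.4,11.9],"spin": 0},
  {"jaw": 0,"slide": [0,6,11.9],"spin": 0},
  {"jaw": 0,"slide": [0,6.5,11.9],"spin": 0},
  {"jaw": 0,"slide": [0,6.8,11.9],"spin": 0},
  {"jaw": 0,"slide": [0,7,11.9],"spin": 0},
  {"jaw": 0,"slide": [0,7.1,11.9],"spin": 0},
])

```text
clock: 25.28
ee_pos: [0.5422, -0.0133, 0.0163]
eef_rot: [[-0.995, 0.095, 0.004], [0.095, 0.995, -0.003], [-0.004, -0.003, -1.0]]
contact_force: [-0.4, -7.5, 2.4]
grip_width: 0.004
finger_force: 3.7
```

```bash
python3 -c "
from h import *
st()"
```

```text
t 25.27 tcp [542.2 -13.3  16.3] rack [ 101.7 -177.2] F [-0.4 -7.5  2.4] w 0.004 ff 3.7
```

Good, -177.2. Retreat and go toward tool a.

Request:
arm_command([
  {"jaw": 0,"slide": [0,-1.2,0],"spin": 0},
  {"jaw": 0,"slide": [0,-1.2,-6],"spin": 0},
  {"jaw": 0.4,"slide": [1,-6,-10],"spin": 0},
  {"jaw": 0.4,"slide": [3.6,-11.5,-10],"spin": -0.11},
  {"jaw": 0.4,"slide": [3.6,-11.5,-10],"spin": -0.22},
  {"jaw": 0.4,"slide": [3.6,-11.5,-10],"spin": -0.22},
])

```text
clock: 26.02
ee_pos: [0.4935, -0.1236, 0.1149]
eef_rot: [[-0.993, -0.121, 0.001], [-0.121, 0.993, -0.0], [-0.001, -0.0, -1.0]]
contact_force: [0.6, -0.4, -0.6]
grip_width: 0.4
finger_force: 0.0
```

```bash
python3 -c "
from h import *
st(); move(495,-127,11,7.2); d=shot('top'); ext(d); trk(d)
for t in tools(d): 
  t=np.array(t)*[1000,1000,1,1000,1000,1000,1000,1]; a=np.radians(t[2]); print(np.round(t,1), 'mid',np.round(t[:2]+((t[3]+t[4])/2+11.5)*np.array([np.cos(a),np.sin(a)]),1))"
```

```text
t 26.02 tcp [ 493.5 -123.6  114.9] rack [  63.3 -291.6] F [ 0.6 -0.4 -0.6] w 0.4 ff 0.0
slide [-0.09, -0.35, 10.39] spin -0.004
ext [  58.9 -165.5  140.9  165.6]
tray [9.99e+01 1.00e-01 1.00e-01 8.15e+01 3.31e+02]
[ 565.1 -325.1   11.3  -40.    46.2  550.6 -328.   147. ] mid [ 579.4 -322.2]
[ 576.7 -268.     2.9  -28.6   28.7  544.4 -269.6   93. ] mid [ 588.2 -267.4]
[ 523.5 -405.4   -1.2  -72.6   67.5  530.1 -405.5  226. ] mid [ 532.5 -405.6]
[ 464.  -145.3  -18.5  -85.9   89.2  490.8 -154.3   71. ] mid [ 476.5 -149.5]
[ 479.1 -255.9   63.8  -63.7   73.1  484.4 -245.1  684. ] mid [ 486.2 -241.4]
```

The trays are exactly in place (-165.5..165.6, angle 0.1°). Now pick tool a.

Request:
arm_command([
  {"jaw": 0.4,"slide": [-0.1,-0.35,5],"spin": -0.004},
  {"jaw": 0.4,"slide": [-0.1,-0.35,9],"spin": -0.004},
  {"jaw": 0.4,"slide": [-0.1,-0.35,10.3],"spin": -0.004},
  {"jaw": 0.4,"slide": [-0.1,-0.35,10.4],"spin": -0.004},
  {"jaw": 0.1,"slide": [-0.1,-0.35,10.4],"spin": -0.004},
  {"jaw": 0,"slide": [-0.1,-0.35,10.4],"spin": -0.004},
  {"jaw": 0,"slide": [-0.1,-0.35,10.4],"spin": -0.004},
  {"jaw": 0,"slide": [-0.1,-0.35,10.4],"spin": -0.004},
], grip_force=70)

```text
clock: 27.08
ee_pos: [0.4966, -0.1266, 0.012]
eef_rot: [[-0.992, -0.128, 0.003], [-0.128, 0.992, -0.001], [-0.003, -0.002, -1.0]]
contact_force: [-1.0, 1.6, 7.0]
grip_width: 0.137
finger_force: 69.9
```

```bash
python3 -c "
from h import *
st()
for i,y in enumerate([-124,-62,0,62,124]): print(i,np.round(r2w(0,y),1))
move(*r2w(0,124),120)"
```

```text
t 27.07 tcp [ 496.6 -126.6   12. ] rack [  66.7 -294.3] F [-1.   1.6  7. ] w 0.137 ff 69.9
0 [445.9  49.1]
1 [451.7 110.9]
2 [457.4 172.6]
3 [463.1 234.3]
4 [468.9 296.1]
slide [-2.68, 42.26, -10.86] spin 0.221
```

Request:
arm_command([
  {"jaw": 0,"slide": [0,0,-3],"spin": 0},
  {"jaw": 0,"slide": [0,0,-8],"spin": 0},
  {"jaw": 0,"slide": [0,0,-12],"spin": 0},
  {"jaw": 0,"slide": [0,0,-12],"spin": 0},
])

```text
clock: 27.58
ee_pos: [0.498, -0.1273, 0.1347]
eef_rot: [[-0.992, -0.128, 0.008], [-0.128, 0.992, -0.004], [-0.008, -0.005, -1.0]]
contact_force: [-0.2, -0.3, -0.7]
grip_width: 0.136
finger_force: 69.1
```

```bash
python3 -c "
from h import *
st(); d=shot('side'); p=arm.get_state()['ee_pos']
uv=proj(d,[p])[0]; print(uv); x,y=map(int,uv)
cv2.imwrite('pics/s1.png',cv2.resize(d['frame'][max(y-70,0):y+60,max(x-80,0):x+80,::-1],None,fx=4.5,fy=4.5))
move(*r2w(0,124),132)
"
```

```text
t 27.57 tcp [ 498.  -127.3  134.7] rack [  68.1 -294.9] F [-0.2 -0.3 -0.7] w 0.136 ff 69.1
[252.95128324 227.8454507 ]
slide [-2.67, 42.28, -0.07] spin 0.221
```

View pics/s1.png

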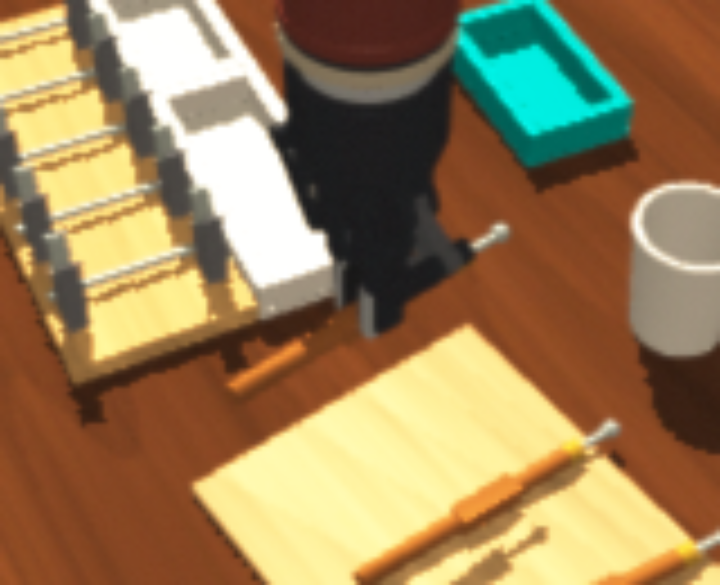

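The tool is held level, ball at px ≈(283.8,208.6), plain end at ≈(223.6,243.2) in the side frame.

```bash
python3 -c "
from h import *
d=dict(np.load('side0.npz')); q=ray(d,[(283.8,208.6),(223.6,243.2)],.138)*1000
print(q,np.linalg.norm(q[0]-q[1])); u=(q[0]-q[1]);u/=np.linalg.norm(u); print(u,'mid from ball',q[0]-90*u,'from tail',q[1]+85*u)"
```

```text
[[ 588.68493679 -116.8917738 ]
 [ 415.66702109 -135.76696484]] 174.0444540707937
[0.99410186 0.1084504 ] mid from ball [ 499.21576929 -126.65230999] from tail [ 500.16567928 -126.54868065]
```

Request:
arm_command([
  {"jaw": 0,"slide": [-2.7,6,0],"spin": 0.11},
  {"jaw": 0,"slide": [-2.7,12,0],"spin": 0.221},
  {"jaw": 0,"slide": [-2.7,18,0],"spin": 0.221},
  {"jaw": 0,"slide": [-2.7,24,0],"spin": 0.221},
  {"jaw": 0,"slide": [-2.7,30,0],"spin": 0.221},
  {"jaw": 0,"slide": [-2.7,36,0],"spin": 0.221},
  {"jaw": 0,"slide": [-2.7,40,0],"spin": 0.221},
  {"jaw": 0,"slide": [-2.7,42.3,0],"spin": 0.221},
  {"jaw": 0,"slide": [-2.7,42.3,0],"spin": 0.221},
  {"jaw": 0,"slide": [-2.7,42.3,0],"spin": 0.221},
])

```text
clock: 28.88
ee_pos: [0.467, 0.296, 0.1288]
eef_rot: [[-0.996, 0.093, -0.002], [0.093, 0.996, -0.001], [0.002, -0.002, -1.0]]
contact_force: [0.5, 0.6, 0.0]
grip_width: 0.137
finger_force: 69.1
```

```bash
python3 -c "
from h import *
st(); move(*r2w(-1.5,124.7),85); move(*r2w(-1.5,124.7),51)"
```

```text
t 28.88 tcp [467.  296.  128.8] rack [ -1.8 123.8] F [0.5 0.6 0. ] w 0.137 ff 69.1
slide [-0.04, 0.1, 4.38] spin -0.0
slide [-0.05, 0.11, 7.78] spin -0.0
```

Request:
arm_command([
  {"jaw": 0,"slide": [0,0.1,3],"spin": 0},
  {"jaw": 0,"slide": [0,0.1,4.4],"spin": 0},
  {"jaw": 0,"slide": [0,0.1,5],"spin": 0},
  {"jaw": 0,"slide": [0,0.1,5.6],"spin": 0},
  {"jaw": 0,"slide": [0,0.1,5.6],"spin": 0},
])

```text
clock: 29.5
ee_pos: [0.4679, 0.2978, 0.0742]
eef_rot: [[-0.996, 0.093, 0.0], [0.093, 0.996, 0.0], [-0.0, 0.0, -1.0]]
contact_force: [0.7, 1.1, -0.0]
grip_width: 0.142
finger_force: 69.1
```

```bash
python3 -c "
from h import *
st(); move(*r2w(-1.5,124.7),51)"
```

```text
t 29.5 tcp [467.9 297.8  74.2] rack [ -1.1 125.7] F [ 0.7  1.1 -0. ] w 0.142 ff 69.1
slide [0.04, -0.1, 2.32] spin -0.001
```

Request:
arm_command([
  {"jaw": 0,"slide": [0,0,0.6],"spin": 0},
  {"jaw": 0,"slide": [0,0,1.2],"spin": 0},
  {"jaw": 0,"slide": [0,0,1.7],"spin": 0},
  {"jaw": 0,"slide": [0,0,2.1],"spin": 0},
  {"jaw": 0,"slide": [0,0,2.4],"spin": 0},
  {"jaw": 0,"slide": [0,0,2.4],"spin": 0},
])

```text
clock: 30.25
ee_pos: [0.468, 0.2976, 0.0518]
eef_rot: [[-0.996, 0.092, -0.0], [0.092, 0.996, -0.001], [-0.0, -0.001, -1.0]]
contact_force: [-6.0, -7.2, 14.5]
grip_width: 0.143
finger_force: 70.9
```

```bash
python3 -c "
from h import *
st()"
```

```text
t 30.25 tcp [468.  297.6  51.8] rack [ -1.  125.5] F [-6.  -7.2 14.5] w 0.143 ff 70.9
```

Request:
arm_command([
  {"jaw": 0,"slide": [0,0,0.2],"spin": 0},
  {"jaw": 0,"slide": [0,0,0.4],"spin": 0},
  {"jaw": 0,"slide": [0,0,0.4],"spin": 0},
])

```text
clock: 30.62
ee_pos: [0.4681, 0.2977, 0.0515]
eef_rot: [[-0.996, 0.092, -0.0], [0.092, 0.996, -0.002], [0.0, -0.002, -1.0]]
contact_force: [-18.1, -13.6, 42.4]
grip_width: 0.134
finger_force: 74.5
```

```bash
python3 -c "
from h import *
st()"
```

```text
t 30.62 tcp [468.1 297.7  51.5] rack [ -0.9 125.6] F [-18.1 -13.6  42.4] w 0.134 ff 74.5
```

Request:
arm_command([
  {"jaw": 0,"slide": [0,0,-0.3],"spin": 0},
  {"jaw": 0.35,"slide": [0,0,-0.3],"spin": 0},
  {"jaw": 0.35,"slide": [0,0,-0.3],"spin": 0},
  {"jaw": 0.35,"slide": [0,0,-4],"spin": 0},
  {"jaw": 0.35,"slide": [0,0,-9],"spin": 0},
  {"jaw": 0.4,"slide": [0,-6,-9],"spin": 0},
  {"jaw": 0.4,"slide": [0,-12,-9],"spin": 0},
  {"jaw": 0.4,"slide": [0,-18,-9],"spin": 0},
  {"jaw": 0.4,"slide": [0,-24,-9],"spin": 0},
  {"jaw": 0.4,"slide": [0,-30,-9],"spin": 0},
])

```text
clock: 31.88
ee_pos: [0.4396, -0.0023, 0.1359]
eef_rot: [[-0.996, 0.092, 0.001], [0.092, 0.996, 0.0], [-0.0, 0.0, -1.0]]
contact_force: [-0.0, 0.6, -0.2]
grip_width: 0.401
finger_force: 0.0
```

```bash
python3 -c "
from h import *
st(); move(536.5,-187,115,3.3); move(536.5,-187,11,3.3); d=shot('side'); e=shot('top')
cv2.imwrite('pics/s2.png',np.hstack([cv2.resize(d['frame'][120:250,130:270,::-1],(390,362)),cv2.resize(e['frame'][170:290,145:285,::-1],(400,362))])); trk(e)
for mid in ((0,124),):
  m=r2w(*mid); b=r2w(90,124); t=r2w(-85,124)
  for c in (d,e): print(np.round(proj(c,np.array([[*b,55],[*t,55]])/1000),1).tolist())
"
```

```text
t 31.88 tcp [439.6  -2.3 135.9] rack [  -1.5 -175.8] F [-0.   0.6 -0.2] w 0.401 ff 0.0
slide [-11.35, -17.5, 2.09] spin -0.15
slide [-11.34, -17.5, 12.49] spin -0.15
tray [9.99e+01 1.00e-01 1.00e-01 8.15e+01 3.31e+02]
[[202.2, 151.5], [147.9, 166.6]]
[[175.4, 210.0], [166.7, 271.0]]
```

View pics/s2.png

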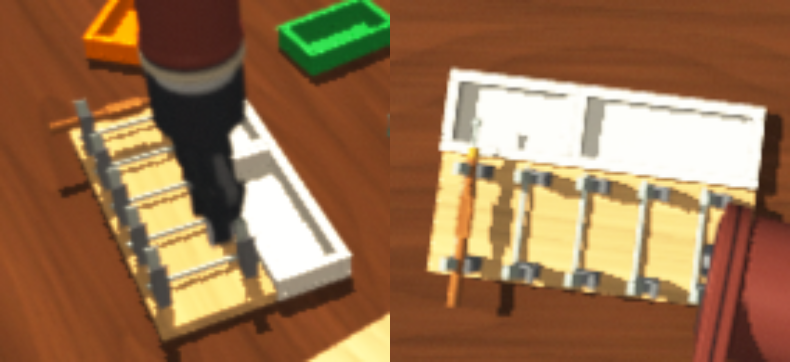

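Tool a is home in slot 4 (plain end within 0.5 px of the prediction; grip midway). Trays undisturbed. Next is tool b → slot 3.

Request:
arm_command([
  {"jaw": 0.4,"slide": [-3,-5,0],"spin": -0.15},
  {"jaw": 0.4,"slide": [-6,-10,0],"spin": -0.15},
  {"jaw": 0.4,"slide": [-9,-15,0],"spin": -0.15},
  {"jaw": 0.4,"slide": [-11.3,-17.5,2],"spin": -0.15},
  {"jaw": 0.4,"slide": [-11.3,-17.5,6],"spin": -0.15},
  {"jaw": 0.4,"slide": [-11.3,-17.5,10],"spin": -0.15},
  {"jaw": 0.4,"slide": [-11.3,-17.5,12.2],"spin": -0.15},
  {"jaw": 0.4,"slide": [-11.3,-17.5,12.4],"spin": -0.15},
])

```text
clock: 32.98
ee_pos: [0.5347, -0.1836, 0.0094]
eef_rot: [[-0.998, -0.058, -0.004], [-0.058, 0.998, 0.003], [0.004, 0.003, -1.0]]
contact_force: [-0.1, -0.2, 1.2]
grip_width: 0.397
finger_force: 0.0
```

Request:
arm_command([
  {"jaw": 0.1,"slide": [0,0,0],"spin": 0},
  {"jaw": 0,"slide": [0,0,0],"spin": 0},
  {"jaw": 0,"slide": [0,0,0],"spin": 0},
  {"jaw": 0,"slide": [0,0,-3],"spin": 0},
  {"jaw": 0,"slide": [0,0,-8],"spin": 0},
  {"jaw": 0,"slide": [0,0,-12],"spin": 0},
  {"jaw": 0,"slide": [0,0,-12],"spin": 0},
])

```text
clock: 33.85
ee_pos: [0.5393, -0.187, 0.1372]
eef_rot: [[-0.998, -0.057, 0.008], [-0.057, 0.998, -0.004], [-0.008, -0.005, -1.0]]
contact_force: [-0.5, 0.7, -1.3]
grip_width: 0.136
finger_force: 69.5
```

```bash
cat >> h.py <<'E'
def held():
    "mid of the held tool from its steel ball seen in the side view (tool axis = TCP x)"
    s=arm.get_state(); d=shot('side'); p=s["ee_pos"]*1000; H=hsv(d); u=-s["eef_rot"][:2,0]
    z=(p[2]+4)/1000
    b=np.array([*(p[:2]+u*88),z*1000])/1000; uv=proj(d,[b])[0]
    m=(H[...,1]<60)&(H[...,2]>150); k=np.zeros_like(m); x,y=map(int,uv); k[y-12:y+13,x-12:x+13]=1
    c=comps(m&k,4)
    for a in c: 
        q=ray(d,a[2],z)[0]*1000; print("steel along",np.round((q-p[:2])@u,1),"across",np.round((q-p[:2])@[-u[1],u[0]],1),a[1][4])
    return d
E
python3 -c "
from h import *
st(); move(*r2w(0,62.7),85); held()"
```

```text
t 33.85 tcp [ 539.3 -187.   137.2] rack [ 114.7 -350.5] F [-0.5  0.7 -1.3] w 0.136 ff 69.5
slide [5.23, 42.59, 4.98] spin 0.15
steel along 103.0 across -4.6 282
```

Request:
arm_command([
  {"jaw": 0,"slide": [2,6,0],"spin": 0.08},
  {"jaw": 0,"slide": [5.2,11,0],"spin": 0.15},
  {"jaw": 0,"slide": [5.2,17,0],"spin": 0.15},
  {"jaw": 0,"slide": [5.2,23,0],"spin": 0.15},
  {"jaw": 0,"slide": [5.2,29,0],"spin": 0.15},
  {"jaw": 0,"slide": [5.2,35,0],"spin": 0.15},
  {"jaw": 0,"slide": [5.2,40,0],"spin": 0.15},
  {"jaw": 0,"slide": [5.2,42.6,0],"spin": 0.15},
  {"jaw": 0,"slide": [5.2,42.6,3],"spin": 0.15},
  {"jaw": 0,"slide": [5.2,42.6,5],"spin": 0.15},
])

```text
clock: 35.15
ee_pos: [0.458, 0.2368, 0.0793]
eef_rot: [[-0.996, 0.091, -0.004], [0.091, 0.996, -0.001], [0.003, -0.002, -1.0]]
contact_force: [0.4, -0.5, -0.8]
grip_width: 0.139
finger_force: 69.6
```

Request:
arm_command([
  {"jaw": 0,"slide": [0,0,0],"spin": 0},
  {"jaw": 0,"slide": [0,0,0],"spin": 0},
])

```text
clock: 35.4
ee_pos: [0.4599, 0.2367, 0.082]
eef_rot: [[-0.996, 0.093, -0.001], [0.093, 0.996, -0.0], [0.001, -0.0, -1.0]]
contact_force: [0.3, 0.1, -0.7]
grip_width: 0.13
finger_force: 69.6
```

```bash
python3 -c "
from h import *
st(); move(*r2w(0,63),52)"
```

```text
t 35.4 tcp [459.9 236.7  82. ] rack [-3.4 64. ] F [ 0.3  0.1 -0.7] w 0.13 ff 69.6
slide [-0.35, -0.1, 3.0] spin -0.001
```

Request:
arm_command([
  {"jaw": 0,"slide": [-0.4,-0.1,0],"spin": 0},
  {"jaw": 0,"slide": [-0.4,-0.1,0.6],"spin": 0},
  {"jaw": 0,"slide": [-0.4,-0.1,1.2],"spin": 0},
  {"jaw": 0,"slide": [-0.4,-0.1,1.8],"spin": 0},
  {"jaw": 0,"slide": [-0.4,-0.1,2.4],"spin": 0},
  {"jaw": 0,"slide": [-0.4,-0.1,2.8],"spin": 0},
  {"jaw": 0,"slide": [-0.4,-0.1,3.1],"spin": 0},
  {"jaw": 0,"slide": [-0.4,-0.1,3.2],"spin": 0},
  {"jaw": 0,"slide": [-0.4,-0.1,3.2],"spin": 0},
])

```text
clock: 36.52
ee_pos: [0.4637, 0.2352, 0.0528]
eef_rot: [[-0.996, 0.092, -0.001], [0.092, 0.996, -0.001], [0.001, -0.001, -1.0]]
contact_force: [-12.7, -7.4, 27.2]
grip_width: 0.137
finger_force: 73.0
```

```bash
python3 -c "
from h import *
st()"
```

```text
t 36.52 tcp [463.7 235.2  52.8] rack [ 0.5 62.9] F [-12.7  -7.4  27.2] w 0.137 ff 73.0
```

Request:
arm_command([
  {"jaw": 0,"slide": [0,0,0.15],"spin": 0},
  {"jaw": 0,"slide": [0,0,0.2],"spin": 0},
  {"jaw": 0,"slide": [0,0,0.2],"spin": 0},
])

```text
clock: 36.9
ee_pos: [0.4637, 0.2352, 0.0526]
eef_rot: [[-0.996, 0.092, -0.002], [0.092, 0.996, -0.002], [0.002, -0.002, -1.0]]
contact_force: [-19.5, -11.2, 42.2]
grip_width: 0.134
finger_force: 74.9
```

```bash
python3 -c "
from h import *
st()"
```

```text
t 36.9 tcp [463.7 235.2  52.6] rack [ 0.5 62.9] F [-19.5 -11.2  42.2] w 0.134 ff 74.9
```

Request:
arm_command([
  {"jaw": 0,"slide": [0,0,-0.3],"spin": 0},
  {"jaw": 0.35,"slide": [0,0,-0.3],"spin": 0},
  {"jaw": 0.35,"slide": [0,0,-0.3],"spin": 0},
  {"jaw": 0.35,"slide": [0,0,-4],"spin": 0},
  {"jaw": 0.35,"slide": [0,0,-9],"spin": 0},
  {"jaw": 0.4,"slide": [-1,-6,-9],"spin": 0},
  {"jaw": 0.4,"slide": [-3,-12,-9],"spin": 0},
  {"jaw": 0.4,"slide": [-5,-18,-9],"spin": 0},
  {"jaw": 0.4,"slide": [-7,-24,-9],"spin": 0},
  {"jaw": 0.4,"slide": [-9,-30,-9],"spin": 0},
])

```text
clock: 38.15
ee_pos: [0.5252, -0.0705, 0.1376]
eef_rot: [[-0.996, 0.093, -0.0], [0.093, 0.996, 0.001], [0.0, 0.001, -1.0]]
contact_force: [0.7, -0.2, -0.1]
grip_width: 0.402
finger_force: 0.0
```

```bash
cat >> h.py <<'E'
def homes(e,slots):
    "orange parts lying over the rack: line fit at z=55 mm, in the rack frame"
    H=hsv(e); m=(H[...,0]<18)&(H[...,1]>140)&(H[...,2]>165)
    for i in slots:
        y=-124+62*i; q=proj(e,[np.r_[r2w(x,yy),55]/1000 for x,yy in((-95,y-12),(-95,y+12),(75,y+12),(75,y-12))])
        k=cv2.fillConvexPoly(np.zeros(m.shape,np.uint8),np.round(q).astype(np.int32),1)>0
        v,u=np.nonzero(m&k); p=np.array([w2r(a) for a in ray(e,np.c_[u,v],.055)*1000]).astype(np.float32)
        vx,vy,x0,y0=cv2.fitLine(p,cv2.DIST_HUBER,0,.01,.01).ravel()
        print("slot",i,"x",np.percentile(p[:,0],[2,98]).round(1),"y0",round(float(y0-y),1),"ang",round(float(np.degrees(np.arctan(vy/vx))),1),len(p))
E
python3 -c "
from h import *
st(); move(548.5,-266,11,-2.6); e=shot('top'); homes(e,[4,3]); trk(e)"
```

```text
t 38.15 tcp [525.2 -70.5 137.6] rack [  89.9 -235.8] F [ 0.7 -0.2 -0.1] w 0.402 ff 0.0
slide [-4.14, -19.26, 12.65] spin -0.048
slot 4 x [-82.4  53. ] y0 1.5 ang -1.6 145
slot 3 x [-77.9  54.7] y0 1.0 ang -1.4 139
tray [9.99e+01 1.00e-01 1.00e-01 8.15e+01 3.31e+02]
```

Request:
arm_command([
  {"jaw": 0.4,"slide": [-1,-6,0],"spin": -0.05},
  {"jaw": 0.4,"slide": [-2.5,-12,0],"spin": -0.05},
  {"jaw": 0.4,"slide": [-4.1,-17,0],"spin": -0.05},
  {"jaw": 0.4,"slide": [-4.1,-19.3,3],"spin": -0.05},
  {"jaw": 0.4,"slide": [-4.1,-19.3,7],"spin": -0.05},
  {"jaw": 0.4,"slide": [-4.1,-19.3,11],"spin": -0.05},
  {"jaw": 0.4,"slide": [-4.1,-19.3,12.6],"spin": -0.05},
  {"jaw": 0.4,"slide": [-4.1,-19.3,12.6],"spin": -0.05},
  {"jaw": 0.1,"slide": [-4.1,-19.3,12.6],"spin": -0.05},
  {"jaw": 0,"slide": [-4.1,-19.3,12.6],"spin": -0.05},
])

```text
clock: 39.45
ee_pos: [0.5494, -0.2654, 0.0142]
eef_rot: [[-0.999, 0.043, 0.003], [0.043, 0.999, -0.002], [-0.003, -0.002, -1.0]]
contact_force: [-0.2, 0.2, 3.9]
grip_width: 0.135
finger_force: 69.1
```

Request:
arm_command([
  {"jaw": 0,"slide": [0,0,0],"spin": 0},
  {"jaw": 0,"slide": [0,0,0],"spin": 0},
])

```text
clock: 39.7
ee_pos: [0.5494, -0.2654, 0.0142]
eef_rot: [[-0.999, 0.043, 0.003], [0.043, 0.999, -0.002], [-0.003, -0.002, -1.0]]
contact_force: [0.4, 1.6, 8.0]
grip_width: 0.134
finger_force: 69.5
```

Request:
arm_command([
  {"jaw": 0,"slide": [0,0,-3],"spin": 0},
  {"jaw": 0,"slide": [0,0,-8],"spin": 0},
  {"jaw": 0,"slide": [0,0,-12],"spin": 0},
  {"jaw": 0,"slide": [0,0,-12],"spin": 0},
  {"jaw": 0,"slide": [0,0,-12],"spin": 0},
])

```text
clock: 40.33
ee_pos: [0.5475, -0.2644, 0.1317]
eef_rot: [[-0.999, 0.043, -0.0], [0.043, 0.999, 0.0], [0.0, 0.0, -1.0]]
contact_force: [-0.8, -0.1, -0.4]
grip_width: 0.136
finger_force: 68.7
```

```bash
python3 -c "
from h import *
st(); move(*r2w(0,1),85)"
```

```text
t 40.33 tcp [ 547.5 -264.4  131.7] rack [ 130.1 -426.8] F [-0.8 -0.1 -0.4] w 0.136 ff 68.7
slide [10.87, 43.37, 4.68] spin 0.05
```

Request:
arm_command([
  {"jaw": 0,"slide": [3,6,0],"spin": 0.05},
  {"jaw": 0,"slide": [6,11,0],"spin": 0.05},
  {"jaw": 0,"slide": [9,16,0],"spin": 0.05},
  {"jaw": 0,"slide": [10.8,22,0],"spin": 0.05},
  {"jaw": 0,"slide": [10.8,28,0],"spin": 0.05},
  {"jaw": 0,"slide": [10.8,34,0],"spin": 0.05},
  {"jaw": 0,"slide": [10.8,40,0],"spin": 0.05},
  {"jaw": 0,"slide": [10.8,43.3,0],"spin": 0.05},
  {"jaw": 0,"slide": [10.8,43.3,2],"spin": 0.05},
  {"jaw": 0,"slide": [10.8,43.3,4],"spin": 0.05},
])

```text
clock: 41.58
ee_pos: [0.457, 0.173, 0.0898]
eef_rot: [[-0.996, 0.091, -0.003], [0.091, 0.996, -0.001], [0.003, -0.001, -1.0]]
contact_force: [0.2, -0.2, -0.6]
grip_width: 0.133
finger_force: 68.8
```

Request:
arm_command([
  {"jaw": 0,"slide": [0,0,0.4],"spin": 0},
  {"jaw": 0,"slide": [0,0,0.4],"spin": 0},
])

```text
clock: 41.82
ee_pos: [0.4578, 0.1723, 0.0872]
eef_rot: [[-0.996, 0.093, -0.002], [0.093, 0.996, -0.0], [0.002, -0.001, -1.0]]
contact_force: [0.2, 0.5, -0.1]
grip_width: 0.132
finger_force: 68.8
```

```bash
python3 -c "
from h import *
st(); move(*r2w(0,1),53)"
```

```text
t 41.83 tcp [457.8 172.3  87.2] rack [ 0.4 -0.3] F [ 0.2  0.5 -0.1] w 0.132 ff 68.8
slide [0.03, 0.13, 3.42] spin -0.001
```

Request:
arm_command([
  {"jaw": 0,"slide": [0,0.1,0.5],"spin": 0},
  {"jaw": 0,"slide": [0,0.1,1.1],"spin": 0},
  {"jaw": 0,"slide": [0,0.1,1.7],"spin": 0},
  {"jaw": 0,"slide": [0,0.1,2.3],"spin": 0},
  {"jaw": 0,"slide": [0,0.1,2.8],"spin": 0},
  {"jaw": 0,"slide": [0,0.1,3.2],"spin": 0},
  {"jaw": 0,"slide": [0,0.1,3.5],"spin": 0},
  {"jaw": 0,"slide": [0,0.1,3.6],"spin": 0},
  {"jaw": 0,"slide": [0,0.1,3.6],"spin": 0},
])

```text
clock: 42.95
ee_pos: [0.4585, 0.1734, 0.0539]
eef_rot: [[-0.996, 0.092, -0.001], [0.092, 0.996, -0.001], [0.001, -0.001, -1.0]]
contact_force: [-9.7, -5.0, 20.1]
grip_width: 0.134
finger_force: 71.4
```

```bash
python3 -c "
from h import *
st()"
```

```text
t 42.95 tcp [458.5 173.4  53.9] rack [1.1 0.9] F [-9.7 -5.  20.1] w 0.134 ff 71.4
```

Request:
arm_command([
  {"jaw": 0,"slide": [0,0,0.15],"spin": 0},
  {"jaw": 0,"slide": [0,0,0.25],"spin": 0},
  {"jaw": 0,"slide": [0,0,0.25],"spin": 0},
])

```text
clock: 43.32
ee_pos: [0.4586, 0.1734, 0.0537]
eef_rot: [[-0.996, 0.092, -0.002], [0.092, 0.996, -0.001], [0.002, -0.001, -1.0]]
contact_force: [-19.1, -7.3, 41.6]
grip_width: 0.137
finger_force: 74.0
```

Request:
arm_command([
  {"jaw": 0,"slide": [0,0,-0.3],"spin": 0},
  {"jaw": 0.35,"slide": [0,0,-0.3],"spin": 0},
  {"jaw": 0.35,"slide": [0,0,-0.3],"spin": 0},
  {"jaw": 0.35,"slide": [0,0,-4],"spin": 0},
  {"jaw": 0.35,"slide": [0,0,-9],"spin": 0},
  {"jaw": 0.4,"slide": [-2,-6,-9],"spin": 0},
  {"jaw": 0.4,"slide": [-5,-11,-9],"spin": 0},
  {"jaw": 0.4,"slide": [-8,-16,-9],"spin": 0},
  {"jaw": 0.4,"slide": [-10,-22,-9],"spin": 0},
  {"jaw": 0.4,"slide": [-12,-28,-9],"spin": 0},
])

```text
clock: 44.58
ee_pos: [0.5521, -0.1166, 0.1389]
eef_rot: [[-0.996, 0.093, -0.0], [0.093, 0.996, 0.001], [0.0, 0.001, -1.0]]
contact_force: [0.3, -0.3, 0.1]
grip_width: 0.402
finger_force: 0.0
```

```bash
python3 -c "
from h import *
st(); move(554,-326.5,12,10.2); e=shot('top'); homes(e,[4,3,2]); trk(e)"
```

```text
t 44.58 tcp [ 552.1 -116.6  138.9] rack [ 121.1 -279.2] F [ 0.3 -0.3  0.1] w 0.402 ff 0.0
slide [-2.13, -20.89, 12.68] spin -0.271
slot 4 x [-82.5  53.1] y0 1.4 ang -1.7 143
slot 3 x [-77.9  54.7] y0 0.9 ang -1.2 139
slot 2 x [-79.7  56.2] y0 1.3 ang -1.5 144
tray [9.99e+01 1.00e-01 1.00e-01 8.15e+01 3.31e+02]
```

Three are home. Tool d → slot 1.

Request:
arm_command([
  {"jaw": 0.4,"slide": [-0.5,-6,0],"spin": -0.13},
  {"jaw": 0.4,"slide": [-1,-12,0],"spin": -0.27},
  {"jaw": 0.4,"slide": [-2.1,-18,0],"spin": -0.27},
  {"jaw": 0.4,"slide": [-2.1,-20.9,3],"spin": -0.27},
  {"jaw": 0.4,"slide": [-2.1,-20.9,7],"spin": -0.27},
  {"jaw": 0.4,"slide": [-2.1,-20.9,11],"spin": -0.27},
  {"jaw": 0.4,"slide": [-2.1,-20.9,12.6],"spin": -0.27},
  {"jaw": 0.4,"slide": [-2.1,-20.9,12.6],"spin": -0.27},
  {"jaw": 0.1,"slide": [-2.1,-20.9,12.6],"spin": -0.27},
  {"jaw": 0,"slide": [-2.1,-20.9,12.6],"spin": -0.27},
])

```text
clock: 45.88
ee_pos: [0.555, -0.3258, 0.016]
eef_rot: [[-0.984, -0.176, 0.003], [-0.176, 0.984, -0.002], [-0.003, -0.003, -1.0]]
contact_force: [0.6, 0.5, 3.2]
grip_width: 0.132
finger_force: 68.8
```

Request:
arm_command([
  {"jaw": 0,"slide": [0,0,0],"spin": 0},
  {"jaw": 0,"slide": [0,0,0],"spin": 0},
])

```text
clock: 46.12
ee_pos: [0.5549, -0.3258, 0.0159]
eef_rot: [[-0.984, -0.176, 0.003], [-0.176, 0.984, -0.002], [-0.003, -0.003, -1.0]]
contact_force: [0.1, 0.9, 5.3]
grip_width: 0.135
finger_force: 69.3
```

Request:
arm_command([
  {"jaw": 0,"slide": [0,0,-3],"spin": 0},
  {"jaw": 0,"slide": [0,0,-8],"spin": 0},
  {"jaw": 0,"slide": [0,0,-12],"spin": 0},
  {"jaw": 0,"slide": [0,0,-12],"spin": 0},
  {"jaw": 0,"slide": [0,0,-12],"spin": 0},
])

```text
clock: 46.75
ee_pos: [0.553, -0.3246, 0.1332]
eef_rot: [[-0.984, -0.176, -0.0], [-0.176, 0.984, 0.0], [0.0, 0.0, -1.0]]
contact_force: [-0.6, 0.5, -0.9]
grip_width: 0.129
finger_force: 68.5
```

```bash
python3 -c "
from h import *
st(); move(*r2w(0,-61),86)"
```

```text
t 46.75 tcp [ 553.  -324.6  133.2] rack [ 141.2 -486.3] F [-0.6  0.5 -0.9] w 0.129 ff 68.5
slide [2.27, 44.75, 4.73] spin 0.27
```

Request:
arm_command([
  {"jaw": 0,"slide": [0.3,6,0],"spin": 0.14},
  {"jaw": 0,"slide": [0.6,12,0],"spin": 0.27},
  {"jaw": 0,"slide": [0.9,18,0],"spin": 0.27},
  {"jaw": 0,"slide": [1.2,24,0],"spin": 0.27},
  {"jaw": 0,"slide": [1.5,30,0],"spin": 0.27},
  {"jaw": 0,"slide": [1.8,36,0],"spin": 0.27},
  {"jaw": 0,"slide": [2.1,42,0],"spin": 0.27},
  {"jaw": 0,"slide": [2.2,44.7,0],"spin": 0.27},
  {"jaw": 0,"slide": [2.2,44.7,2],"spin": 0.27},
  {"jaw": 0,"slide": [2.2,44.7,4],"spin": 0.27},
])

```text
clock: 48.0
ee_pos: [0.4514, 0.1117, 0.0914]
eef_rot: [[-0.996, 0.091, -0.003], [0.091, 0.996, -0.0], [0.003, -0.001, -1.0]]
contact_force: [0.0, -0.6, -0.2]
grip_width: 0.133
finger_force: 68.6
```

Request:
arm_command([
  {"jaw": 0,"slide": [0,0,0.4],"spin": 0},
  {"jaw": 0,"slide": [0,0,0.4],"spin": 0},
])

```text
clock: 48.25
ee_pos: [0.4522, 0.111, 0.0887]
eef_rot: [[-0.996, 0.093, -0.002], [0.093, 0.996, -0.0], [0.002, -0.0, -1.0]]
contact_force: [0.1, 0.6, -0.2]
grip_width: 0.13
finger_force: 68.6
```

```bash
python3 -c "
from h import *
st(); move(*r2w(0,-61),55)"
```

```text
t 48.25 tcp [452.2 111.   88.7] rack [  0.5 -61.8] F [ 0.1  0.6 -0.2] w 0.13 ff 68.6
slide [0.04, 0.08, 3.37] spin -0.001
```

Request:
arm_command([
  {"jaw": 0,"slide": [0,0.1,0.5],"spin": 0},
  {"jaw": 0,"slide": [0,0.1,1.1],"spin": 0},
  {"jaw": 0,"slide": [0,0.1,1.7],"spin": 0},
  {"jaw": 0,"slide": [0,0.1,2.3],"spin": 0},
  {"jaw": 0,"slide": [0,0.1,2.8],"spin": 0},
  {"jaw": 0,"slide": [0,0.1,3.2],"spin": 0},
  {"jaw": 0,"slide": [0,0.1,3.5],"spin": 0},
  {"jaw": 0,"slide": [0,0.1,3.6],"spin": 0},
  {"jaw": 0,"slide": [0,0.1,3.6],"spin": 0},
])

```text
clock: 49.38
ee_pos: [0.4531, 0.112, 0.0556]
eef_rot: [[-0.996, 0.092, -0.001], [0.092, 0.996, -0.001], [0.001, -0.001, -1.0]]
contact_force: [-11.2, -4.2, 22.2]
grip_width: 0.136
finger_force: 71.4
```

```bash
python3 -c "
from h import *
st()"
```

```text
t 49.38 tcp [453.1 112.   55.6] rack [  1.3 -60.8] F [-11.2  -4.2  22.2] w 0.136 ff 71.4
```

Request:
arm_command([
  {"jaw": 0,"slide": [0,0,0.15],"spin": 0},
  {"jaw": 0,"slide": [0,0,0.25],"spin": 0},
  {"jaw": 0,"slide": [0,0,0.25],"spin": 0},
])

```text
clock: 49.75
ee_pos: [0.4532, 0.112, 0.0553]
eef_rot: [[-0.996, 0.092, -0.002], [0.092, 0.996, -0.001], [0.002, -0.001, -1.0]]
contact_force: [-20.6, -6.4, 45.3]
grip_width: 0.131
finger_force: 74.2
```

Request:
arm_command([
  {"jaw": 0,"slide": [0,0,-0.3],"spin": 0},
  {"jaw": 0.35,"slide": [0,0,-0.3],"spin": 0},
  {"jaw": 0.35,"slide": [0,0,-0.3],"spin": 0},
  {"jaw": 0.35,"slide": [0,0,-4],"spin": 0},
  {"jaw": 0.35,"slide": [0,0,-9],"spin": 0},
  {"jaw": 0.4,"slide": [-2,-6,-9],"spin": 0},
  {"jaw": 0.4,"slide": [-5,-11,-9],"spin": 0},
  {"jaw": 0.4,"slide": [-8,-16,-9],"spin": 0},
  {"jaw": 0.4,"slide": [-10,-22,-9],"spin": 0},
  {"jaw": 0.4,"slide": [-12,-28,-9],"spin": 0},
])

```text
clock: 51.0
ee_pos: [0.5465, -0.1779, 0.1403]
eef_rot: [[-0.996, 0.093, -0.0], [0.093, 0.996, 0.001], [0.0, 0.001, -1.0]]
contact_force: [1.2, 0.2, 0.4]
grip_width: 0.396
finger_force: 0.0
```

```bash
python3 -c "
from h import *
st(); move(534,-405,12,0.3); e=shot('top'); homes(e,[4,3,2,1]); trk(e)"
```

```text
t 51.0 tcp [ 546.5 -177.9  140.3] rack [ 121.1 -340.8] F [1.2 0.2 0.4] w 0.396 ff 0.0
slide [-0.86, -22.73, 12.81] spin -0.098
slot 4 x [-82.4  53. ] y0 1.3 ang -1.4 144
slot 3 x [-77.9  54.7] y0 1.0 ang -1.4 138
slot 2 x [-79.7  56.2] y0 1.2 ang -1.6 144
slot 1 x [-79.9  56.8] y0 1.4 ang -1.6 151
tray [9.99e+01 1.00e-01 1.00e-01 8.15e+01 3.31e+02]
```

Last, tool e → slot 0.

Request:
arm_command([
  {"jaw": 0.4,"slide": [-0.3,-6,0],"spin": -0.1},
  {"jaw": 0.4,"slide": [-0.6,-12,0],"spin": -0.1},
  {"jaw": 0.4,"slide": [-0.9,-18,0],"spin": -0.1},
  {"jaw": 0.4,"slide": [-0.9,-22.7,1],"spin": -0.1},
  {"jaw": 0.4,"slide": [-0.9,-22.7,6],"spin": -0.1},
  {"jaw": 0.4,"slide": [-0.9,-22.7,11],"spin": -0.1},
  {"jaw": 0.4,"slide": [-0.9,-22.7,12.8],"spin": -0.1},
  {"jaw": 0.4,"slide": [-0.9,-22.7,12.8],"spin": -0.1},
  {"jaw": 0.1,"slide": [-0.9,-22.7,12.8],"spin": -0.1},
  {"jaw": 0,"slide": [-0.9,-22.7,12.8],"spin": -0.1},
])

```text
clock: 52.3
ee_pos: [0.5357, -0.4042, 0.0157]
eef_rot: [[-1.0, -0.008, 0.003], [-0.008, 1.0, -0.003], [-0.003, -0.003, -1.0]]
contact_force: [-0.4, 0.4, 4.2]
grip_width: 0.129
finger_force: 68.9
```

Request:
arm_command([
  {"jaw": 0,"slide": [0,0,0],"spin": 0},
  {"jaw": 0,"slide": [0,0,0],"spin": 0},
])

```text
clock: 52.55
ee_pos: [0.5357, -0.4042, 0.0157]
eef_rot: [[-1.0, -0.007, 0.003], [-0.007, 1.0, -0.003], [-0.003, -0.003, -1.0]]
contact_force: [-0.8, 0.0, 7.1]
grip_width: 0.131
finger_force: 69.3
```

Request:
arm_command([
  {"jaw": 0,"slide": [0,0,-3],"spin": 0},
  {"jaw": 0,"slide": [0,0,-8],"spin": 0},
  {"jaw": 0,"slide": [0,0,-12],"spin": 0},
  {"jaw": 0,"slide": [0,0,-12],"spin": 0},
  {"jaw": 0,"slide": [0,0,-12],"spin": 0},
])

```text
clock: 53.18
ee_pos: [0.5339, -0.4029, 0.1329]
eef_rot: [[-1.0, -0.007, -0.0], [-0.007, 1.0, 0.0], [0.0, 0.0, -1.0]]
contact_force: [-0.8, -0.0, -1.5]
grip_width: 0.132
finger_force: 68.5
```

```bash
python3 -c "
from h import *
st(); move(*r2w(0,-123),86)"
```

```text
t 53.17 tcp [ 533.9 -402.9  132.9] rack [ 129.4 -565.9] F [-0.8 -0.  -1.5] w 0.132 ff 68.5
slide [8.46, 45.36, 4.7] spin 0.1
```

Request:
arm_command([
  {"jaw": 0,"slide": [1,6,0],"spin": 0.1},
  {"jaw": 0,"slide": [2,12,0],"spin": 0.1},
  {"jaw": 0,"slide": [3,18,0],"spin": 0.1},
  {"jaw": 0,"slide": [4,24,0],"spin": 0.1},
  {"jaw": 0,"slide": [5.5,30,0],"spin": 0.1},
  {"jaw": 0,"slide": [7,36,0],"spin": 0.1},
  {"jaw": 0,"slide": [8.3,42,0],"spin": 0.1},
  {"jaw": 0,"slide": [8.3,45.3,0],"spin": 0.1},
  {"jaw": 0,"slide": [8.3,45.3,2],"spin": 0.1},
  {"jaw": 0,"slide": [8.3,45.3,4],"spin": 0.1},
])

```text
clock: 54.42
ee_pos: [0.4465, 0.05, 0.0912]
eef_rot: [[-0.996, 0.091, -0.002], [0.091, 0.996, 0.0], [0.002, -0.0, -1.0]]
contact_force: [-0.6, 0.2, -1.5]
grip_width: 0.134
finger_force: 68.6
```

Request:
arm_command([
  {"jaw": 0,"slide": [0,0,0.4],"spin": 0},
  {"jaw": 0,"slide": [0,0,0.4],"spin": 0},
])

```text
clock: 54.68
ee_pos: [0.4472, 0.0492, 0.0883]
eef_rot: [[-0.996, 0.093, -0.002], [0.093, 0.996, 0.0], [0.002, -0.0, -1.0]]
contact_force: [0.0, 0.0, -0.1]
grip_width: 0.137
finger_force: 68.6
```

```bash
python3 -c "
from h import *
st(); move(*r2w(1,-123),55)"
```

```text
t 54.67 tcp [447.2  49.2  88.3] rack [   1.2 -123.8] F [ 0.   0.  -0.1] w 0.137 ff 68.6
slide [0.01, 0.08, 3.33] spin -0.001
```

Request:
arm_command([
  {"jaw": 0,"slide": [0,0.1,0.5],"spin": 0},
  {"jaw": 0,"slide": [0,0.1,1.1],"spin": 0},
  {"jaw": 0,"slide": [0,0.1,1.7],"spin": 0},
  {"jaw": 0,"slide": [0,0.1,2.3],"spin": 0},
  {"jaw": 0,"slide": [0,0.1,2.8],"spin": 0},
  {"jaw": 0,"slide": [0,0.1,3.2],"spin": 0},
  {"jaw": 0,"slide": [0,0.1,3.5],"spin": 0},
  {"jaw": 0,"slide": [0,0.1,3.6],"spin": 0},
  {"jaw": 0,"slide": [0,0.1,3.6],"spin": 0},
])

```text
clock: 55.8
ee_pos: [0.448, 0.0502, 0.0553]
eef_rot: [[-0.996, 0.092, -0.002], [0.092, 0.996, -0.0], [0.001, -0.001, -1.0]]
contact_force: [-12.6, -3.3, 27.1]
grip_width: 0.128
finger_force: 72.0
```

```bash
python3 -c "
from h import *
st()"
```

```text
t 55.8 tcp [448.   50.2  55.3] rack [   1.9 -122.8] F [-12.6  -3.3  27.1] w 0.128 ff 72.0
```

Then release and retreat to a spot clear of the views (toward the board).

Request:
arm_command([
  {"jaw": 0,"slide": [0,0,0.15],"spin": 0},
  {"jaw": 0,"slide": [0,0,0.2],"spin": 0},
  {"jaw": 0,"slide": [0,0,0.2],"spin": 0},
])

```text
clock: 56.18
ee_pos: [0.448, 0.0502, 0.0551]
eef_rot: [[-0.996, 0.092, -0.002], [0.092, 0.996, -0.001], [0.002, -0.001, -1.0]]
contact_force: [-20.5, -3.5, 45.6]
grip_width: 0.138
finger_force: 74.3
```

Request:
arm_command([
  {"jaw": 0,"slide": [0,0,-0.3],"spin": 0},
  {"jaw": 0.35,"slide": [0,0,-0.3],"spin": 0},
  {"jaw": 0.35,"slide": [0,0,-0.3],"spin": 0},
  {"jaw": 0.35,"slide": [0,0,-4],"spin": 0},
  {"jaw": 0.35,"slide": [0,0,-10],"spin": 0},
  {"jaw": 0.35,"slide": [0,-6,-14],"spin": 0},
  {"jaw": 0.35,"slide": [0,-12,-14],"spin": 0},
  {"jaw": 0.35,"slide": [0,-18,-14],"spin": 0},
  {"jaw": 0.35,"slide": [0,-24,-14],"spin": 0},
  {"jaw": 0.35,"slide": [0,-30,-14],"spin": 0},
])

```text
clock: 57.42
ee_pos: [0.4197, -0.2502, 0.1906]
eef_rot: [[-0.996, 0.093, 0.0], [0.093, 0.996, 0.001], [-0.0, 0.001, -1.0]]
contact_force: [0.3, 0.5, -0.2]
grip_width: 0.35
finger_force: 0.0
```

Request:
arm_command([
  {"jaw": 0.35,"slide": [0,-6,0],"spin": 0},
  {"jaw": 0.35,"slide": [0,-12,0],"spin": 0},
  {"jaw": 0.35,"slide": [0,-12,0],"spin": 0},
])

```text
clock: 57.8
ee_pos: [0.4079, -0.3712, 0.1899]
eef_rot: [[-0.995, 0.097, -0.001], [0.097, 0.995, 0.001], [0.001, 0.0, -1.0]]
contact_force: [0.6, 0.9, 0.7]
grip_width: 0.353
finger_force: 0.0
```

```bash
python3 -c "
from h import *
st(); e=shot('top'); homes(e,[4,3,2,1,0]); trk(e); ext(e); d=shot('side')
cv2.imwrite('pics/fin.png',np.hstack([cv2.resize(d['frame'][120:250,130:270,::-1],(400,371)),cv2.resize(e['frame'][130:290,145:385,::-1],(400,371))]))"
```

```text
t 57.8 tcp [ 407.9 -371.2  189.9] rack [   1.  -546.1] F [0.6 0.9 0.7] w 0.353 ff 0.0
slot 4 x [-82.5  52.1] y0 1.8 ang -1.4 142
slot 3 x [-77.9  54.6] y0 1.1 ang -1.4 135
slot 2 x [-78.7  57.5] y0 1.4 ang -1.6 144
slot 1 x [-79.9  57.1] y0 1.4 ang -1.7 151
slot 0 x [-78.4  55.4] y0 1.9 ang -0.8 157
tray [9.99e+01 1.00e-01 1.00e-01 8.15e+01 3.31e+02]
ext [  59.  -165.5  140.9  165.6]
```

View pics/fin.png

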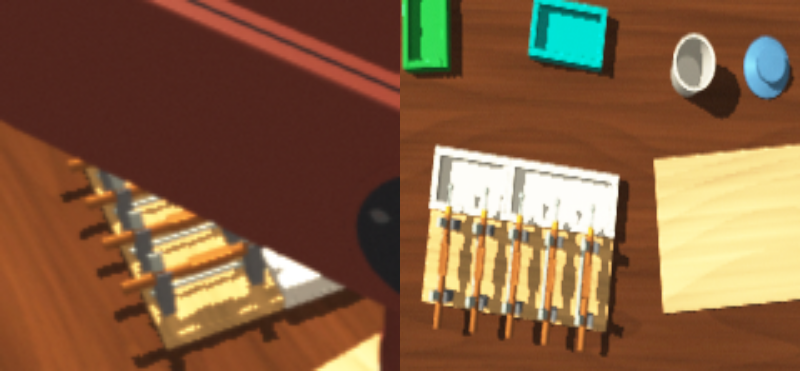

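All five look seated and the trays, cup and stand are undisturbed. The arm hides the side view, so I'll move to the far left for one clear check.

Request:
arm_command([
  {"jaw": 0.35,"slide": [0,0,-6],"spin": 0},
  {"jaw": 0.35,"slide": [0,6,-10],"spin": 0},
  {"jaw": 0.35,"slide": [0,12,-10],"spin": 0},
  {"jaw": 0.35,"slide": [0,18,-10],"spin": 0},
  {"jaw": 0.35,"slide": [0,24,-10],"spin": 0},
  {"jaw": 0.35,"slide": [0,30,-10],"spin": 0},
  {"jaw": 0.35,"slide": [0,36,-10],"spin": 0},
  {"jaw": 0.35,"slide": [0,42,-10],"spin": 0},
  {"jaw": 0.35,"slide": [0,48,-10],"spin": 0},
  {"jaw": 0.35,"slide": [0,54,-10],"spin": 0},
])

```text
clock: 59.15
ee_pos: [0.4575, 0.1732, 0.291]
eef_rot: [[-0.996, 0.09, 0.0], [0.09, 0.996, 0.0], [-0.0, 0.0, -1.0]]
contact_force: [0.4, -0.0, 0.4]
grip_width: 0.348
finger_force: 0.0
```

Request:
arm_command([
  {"jaw": 0.35,"slide": [0,6,0],"spin": 0},
  {"jaw": 0.35,"slide": [0,12,0],"spin": 0},
  {"jaw": 0.35,"slide": [0,18,0],"spin": 0},
  {"jaw": 0.35,"slide": [0,24,0],"spin": 0},
  {"jaw": 0.35,"slide": [0,30,0],"spin": 0},
  {"jaw": 0.35,"slide": [0,34,0],"spin": 0},
  {"jaw": 0.35,"slide": [0,34,0],"spin": 0},
])

```text
clock: 60.02
ee_pos: [0.4874, 0.5117, 0.2893]
eef_rot: [[-0.996, 0.087, -0.002], [0.087, 0.996, -0.001], [0.002, -0.001, -1.0]]
contact_force: [0.1, -0.0, -0.2]
grip_width: 0.353
finger_force: 0.0
```

```bash
python3 -c "
from h import *
st(); d=shot('side'); homes(d,[4,3,2,1,0])
f=cv2.resize(d['frame'][130:250,135:275,::-1],None,fx=5,fy=5,interpolation=cv2.INTER_CUBIC)
for y in(-124,-62,0,62,124):
  q=proj(d,[np.r_[r2w(x,y),55]/1000 for x in(-85,90)]); q=((q-[135,130])*5+2).astype(int)
  for c in q: cv2.circle(f,tuple(map(int,c)),3,(255,0,255),-1)
cv2.imwrite('pics/fin2.png',f)"
```

```text
t 60.02 tcp [487.4 511.7 289.3] rack [ -1.4 340.4] F [ 0.1 -0.  -0.2] w 0.353 ff 0.0
slot 4 x [-80.4  34.4] y0 7.0 ang -0.2 71
slot 3 x [-34.9  34.5] y0 8.5 ang -1.7 43
slot 2 x [-35.3  54.4] y0 7.8 ang -0.2 56
slot 1 x [-34.6  35.6] y0 7.8 ang 1.0 66
slot 0 x [-34.1  49.6] y0 7.3 ang -1.0 71
```

View pics/fin2.png

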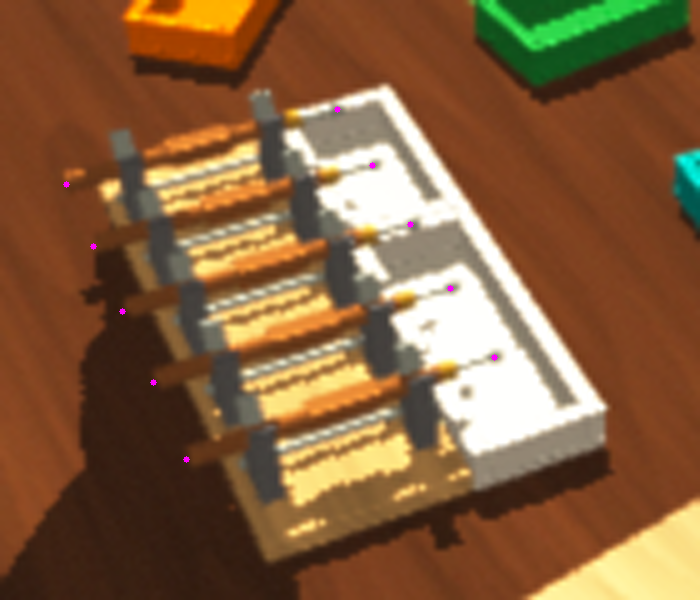

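The clear side view shows all five tools level. Each passes through both forks with its ball over the trays, and both ends sit close to the predicted home points. The measured drop also matches: the grips stopped 39.4–39.5 mm above where they lay on the board, against 40 expected (checked on four of the tools).

```bash
python3 -c "
from h import *
print(arm.hand_in())"
```

```text
the job is handed in; nothing more can be done
None
```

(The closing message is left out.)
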